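# Catch the bearing balls: turn the pot up and hold the spring gate open

## Robot

A 7-joint arm with a two-finger parallel gripper is mounted at the origin on the work surface. World frame = base frame: x ahead of the robot, y to its left, z up, the work surface at z = 0. Lengths are in mm, angles in rad, forces in N, time in s.
With the tool pointing down it reaches from about 400 to 850 mm from the base axis. Payload 4.4 kg.
Tool frame: the origin (TCP) lies on the mounting face of the last link; the fingertips stand 199 mm ahead of it and the grasp point (between the pads) lies 180 mm ahead of it (env.tcp_to_tips is the distance from the TCP to the fingertips, in mm); x points along the fingers, z is the direction in which the jaws open and shut, and the axes are right-handed (so a half turn about x gives the same grasp; the last joint's range is limited). The gripper opens to 94 mm and grips with 3 to 60 N. Pads are 16 mm wide; open, the fingers measure 119 mm over their backs; the gripper's body (75 mm by 177 mm) begins 78 mm behind the grasp point.
Start: joints at [1.28, 0.628, 0.038, 1.517, -0.027, 0.996, -0.02], TCP at [144.913, -633.653, 404.678] pointing down, gripper open.
Joint ranges: [-3.06, 3.06], [-0.37, 2.12], [-1.25, 1.32], [0.18, 2.47], [-1.1, 4.24], [0.23, 1.98], [-2.94, 2.94]. Speed limits (rad/s): [2.57, 2.57, 3.14, 3.14, 3.14, 3.14, 3.14].

## Interface

Orientations are given as a unit quaternion [w, x, y, z].
In Python, from rig import sensors, imaging, job, env gives the robot as it stands. The module is installed in compiled form; this text tells all that it offers.
- The arm moves only by the shell command python3 -m jog 'ROWS' [FORCE]. ROWS is a JSON object of lists of equal length, an entry for each row: "rotation": the turn, a rotation vector about the tool's x, y, z in rad, a list of three; "xyz": the shift along the tool's x, y, z in cm, a list of three; "gripper": the finger opening in cm, from 0 to 9.4. In form: {"rotation": [[ax, ay, az], ...], "xyz": [[dx, dy, dz], ...], "gripper": [gripper, ...]}. A call has 1 to 20 rows; each row shifts and turns the pose as measured when the row begins, along the tool's axes as they then stand; what a row does not reach is not made up. A row lasts 1/10 s, in which the tool goes at most 50 mm and 8.59 degrees, less where a joint would pass 70% of its speed; a pose out of reach is approached as far as the arm can. A call is refused whole if a number of a shift passes 5 or a number of a turn 0.15, either way. A call with a gripper value outside its range is refused whole. The fingers move at their own pace and stop on an object; FORCE is the grip in N (left out, the last holds). Time passes only in rows, so rows that do not move let the fingers close. It gives the time, the measured TCP pose, the force and the opening at its end, in the units of the state.
- sensors.read_state(): the state, without advancing time (a new reading comes with each control period).
- imaging.grab_frame(name): name is "scene" or "top" or "wrist"; returns the picture (480x640x3 uint8, blue, green, red); there is no depth.
- imaging.camera_model(name): a dict with "vfov" (degrees; the focal length in pixels is half the picture's height over the tangent of half this angle, whatever the lens; pixels are square), "cx", "cy" (the principal point, pixels), "rvec" (rotation vector, rad) and "tvec" (3), from world to camera coordinates, as OpenCV has them. Camera axes: x right, y down, z forward; pixel columns grow to the right and rows downward; lengths in mm; the calibration is good to about 2 mm. A picture is of the moment at which its call begins: read the wrist's pose just before it. camera_model takes no time and is no camera call; for the wrist camera it gives the pose at the moment of the call.
- job.sign_off(): hands the job in, once; it reports no verdict.
The state is a dict: "time_s": time; "joints": joint angles; "dq": joint speeds; "effort": joint torques, N m; "tool_pos": TCP position; "orientation": TCP orientation; "contact_force": force on the tool from outside, world axes, zero at the start; "wrist_torque": the same for the moment, N m; "finger_gap": opening from 0.0 (shut) to 1.0 (fully open).
Only numpy, scipy, OpenCV 4.12 (cv2) and the standard library are available. Lean on these libraries where they do the work, as an engineer would, in place of code of your own. Each camera call takes 0.05 s, during which the arm holds its last target.

## Task

Turn the upside-down square blue pot mouth-up and stand it on the marked yellow square under the dispenser's drop tube. Then pull the dispenser's red knob out against its spring until its pointer is at the red mark, so that all three steel balls drop into the pot, and finish while still holding the knob there with the gripper. Leave the oil bottle, the bearing and the wrench where they are.

Things in the scene. Friction and masses are not known exactly. Their poses are not given: they have to be found in the camera images.
- pot: Square open-topped metal parts pot, blue, 56 x 56 mm outside, 44 mm tall, walls and floor 3 mm, about 0.16 kg. Origin: centre of the outside of its bottom; +z points from the bottom to the mouth; x and y square to its sides. Starts mouth-down on the bench (z down, bottom with a yellow patch uppermost). Lying on a side it stays put.
- pot_rim (a point): Centre of the pot's mouth, 44 mm along the pot's +z from its origin.
- dispenser: Fixed green ball dispenser, its +y (the pull) pointing to the robot within 0.3 rad, its -x side to the robot's right. Origin: on the bench straight under the drop tube; z up. Aluminium foot plate 6 mm thick, x -50 to +115 mm, y -50 to +50 mm. Post 30 x 60 mm, 231 mm tall, at x 80 to 110 mm, with a bridge to the tube. -x side open for bringing the pot in.
- tube_mouth (a point): Centre of the lower end of the upright drop tube (30 x 30 mm outside), 146 mm above the bench, same axes as the dispenser. A steel gate bar 24 mm wide, 171 to 175 mm above the bench, cuts across the tube and runs out to +y; above it the tube holds the balls, up to 236 mm, open on top. A white scale rail lies along +y at x 24 to 36 mm, 164 to 170 mm above the bench, out to y 170 mm.
- drop_spot (a point): Centre of the marked yellow square (68 mm) on the top of the foot plate, under the tube; same axes as the dispenser. The pot may stand on it at any yaw.
- gate (a joint): How far the gate is pulled out, in m, along the dispenser's +y: 0 shut, 0.065 end stop, 0.045 with the pointer at the red mark. A spring pulls it back: about 2.3 N at 0, 9 N at the mark. The tube is clear beyond about 0.03.
- knob (a point): Upright round red knob on the outer end of the gate bar, 22 mm diameter; this point is on its axis, at the middle of the grip. The grip runs from 20 mm below to 22 mm above the point, which is 202 mm above the bench; below is a 26 mm collar with a black pointer to dispenser +x. With the gate shut it is 95 mm along dispenser +y from the tube's axis.
- mark (a point): Where the knob point is when its pointer is at the red mark (a 12 mm red patch on the white rail): 140 mm along dispenser +y from the tube's axis, 202 mm above the bench.
- ball0_center (a point): Centre of one of three steel balls, 14 mm diameter, 11 g, stacked in the drop tube on the gate.
- ball1_center (a point): Centre of one of three steel balls, 14 mm diameter, 11 g, stacked in the drop tube on the gate.
- ball2_center (a point): Centre of one of three steel balls, 14 mm diameter, 11 g, stacked in the drop tube on the gate.
- oil: Bystander: black oil bottle, 56 mm diameter, 140 mm tall, standing; origin under its centre.
- bearing: Bystander: steel bearing ring, 72 mm across, 18 mm high, lying flat; origin under its centre.
- wrench: Bystander: steel wrench, 170 mm long, lying flat; origin at its middle, x along its length.
Mind the look-alikes: they are no part of the job. Of the things that look like the pot, the middle-sized one is meant.

How it is judged (in metres and radians):
On the way, in this order (a step that is already met when the one before it is completed fails the run):
1. the pot stands mouth-up under the drop tube, let go, with the balls still in the tube (horizontal distance between pot and drop_spot below 0.014 m and angle between pot's own z axis and vertical below 0.08 rad and z of pot in the frame of drop_spot between -0.004 and 0.004 m and contact force between the fingers and pot below 0.1 N and value of joint gate below 0.02 m), for 0.2 s.
2. the gripper holds the knob at the red mark (value of joint gate between 0.038 and 0.052 m and contact force between the fingers and gate above 2 N), for 0.3 s.
At the end, for the whole second after the job is handed in: The pot stands mouth-up on the foot plate (within 5 degrees), its centre within 14 mm of the drop spot, not touched by the fingers; all three balls are in the pot; the gate is held still by the fingers on the knob with at least 2 N, pulled out 38 to 52 mm (mark at 45 mm) (all of step 2 and horizontal distance between pot and drop_spot below 0.014 m and angle between pot's own z axis and vertical below 0.08 rad and z of pot in the frame of drop_spot between -0.004 and 0.004 m and contact force between the fingers and pot below 0.1 N and x of ball0_center in the frame of pot between -0.025 and 0.025 m and y of ball0_center in the frame of pot between -0.025 and 0.025 m and z of ball0_center in the frame of pot between 0 and 0.04 m and x of ball1_center in the frame of pot between -0.025 and 0.025 m and y of ball1_center in the frame of pot between -0.025 and 0.025 m and z of ball1_center in the frame of pot between 0 and 0.04 m and x of ball2_center in the frame of pot between -0.025 and 0.025 m and y of ball2_center in the frame of pot between -0.025 and 0.025 m and z of ball2_center in the frame of pot between 0 and 0.04 m and velocity of joint gate between -0.01 and 0.01 m/s); the arm keeps its last pose, push and grip.
It fails at once if the oil is moved more than 3 cm or tipped (distance of oil from where it was at the start of the episode above 0.03 m or angle between oil's own z axis and vertical above 0.4 rad).
It fails at once if the bearing is moved more than 3 cm or tipped (distance of bearing from where it was at the start of the episode above 0.03 m or angle between bearing's own z axis and vertical above 0.4 rad).
It fails at once if the wrench is moved more than 3 cm or tipped (distance of wrench from where it was at the start of the episode above 0.03 m or angle between wrench's own z axis and vertical above 0.4 rad).
It also fails if it takes over 58 s, if anything falls off the work surface, if the arm or the gripper's body presses on something with over 40 N, if the wrist force passes 120 N, or if a joint passes its speed limit or range.

## Working session

There is one attempt and no reset: what is moved stays moved. The work goes in short steps, Python scripts to look and compute and a shell command to move; the robot and the scene stay as the last step left them, time stands still between calls to the robot, and variables do not carry over. Pictures are saved under pics/ and viewed, and the job is handed in when it is done.

```bash
mkdir -p pics; ls
python3 - <<'E'
from rig import sensors, imaging, job, env
import cv2
s=sensors.read_state()
print(s, env.tcp_to_tips)
for n in ("scene","top","wrist"):
    m=imaging.camera_model(n); print(n,m)
    cv2.imwrite(f"pics/{n}0.png",imaging.grab_frame(n))
E
```

```text
pics
{'time_s': 0.0, 'joints': array([ 1.28022454,  0.629332  ,  0.03844479,  1.5183369 , -0.02699261,
        0.99632435, -0.01999357]), 'dq': array([ 0.00071869,  0.00058091,  0.00047251,  0.00111882, -0.00090743,
        0.00094358, -0.00222128]), 'effort': array([ 2.54880251e-04, -5.49721706e+01,  1.14342872e+00, -1.86632574e+01,
       -5.21906954e-02,  2.38087715e-02,  1.73582216e-04]), 'tool_pos': array([ 144.84056794, -633.36030159,  403.77295139]), 'orientation': array([ 0.5523948 ,  0.4411744 ,  0.55344942, -0.4403622 ]), 'contact_force': array([-0.03227223, -0.10004474, -0.66844398]), 'wrist_torque': array([ 0.05205676, -0.01715147, -0.02832594]), 'finger_gap': 0.9986964780466264} 199.2
scene {'vfov': 47.55007174176831, 'cx': 317.0997506652908, 'cy': 242.58126332344995, 'rvec': array([ 1.76618653,  2.05382141, -0.59416146]), 'tvec': array([  32.20911664, -397.09376783, 1571.01870111])}
top {'vfov': 54.92813992922769, 'cx': 317.1086710069754, 'cy': 238.92773262662985, 'rvec': array([ 2.23643059, -2.1907922 ,  0.03361177]), 'tvec': array([  28.59304165,  550.93541916, 1192.75484554])}
wrist {'vfov': 71.16372379454766, 'cx': 320.06415480593336, 'cy': 243.93377578102306, 'rvec': array([-2.2964588 ,  1.82981638,  0.23477124]), 'tvec': array([-648.27193566,  -25.34460381,  390.28941087])}
```

View pics/scene0.png

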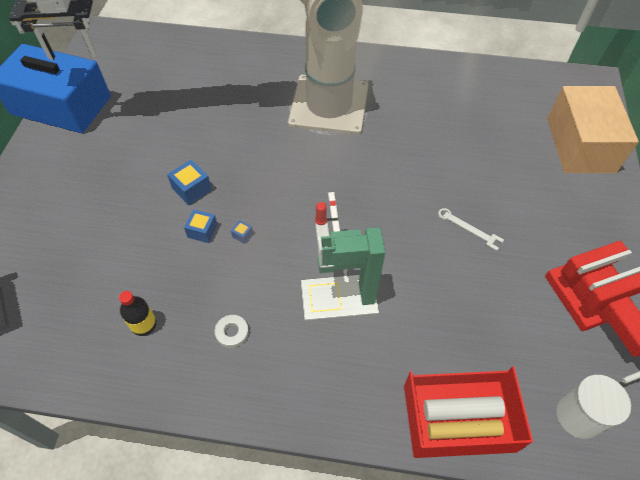

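View pics/top0.png

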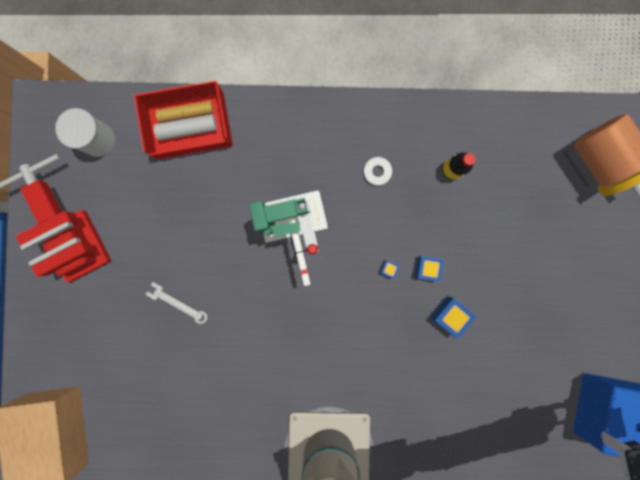

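View pics/wrist0.png

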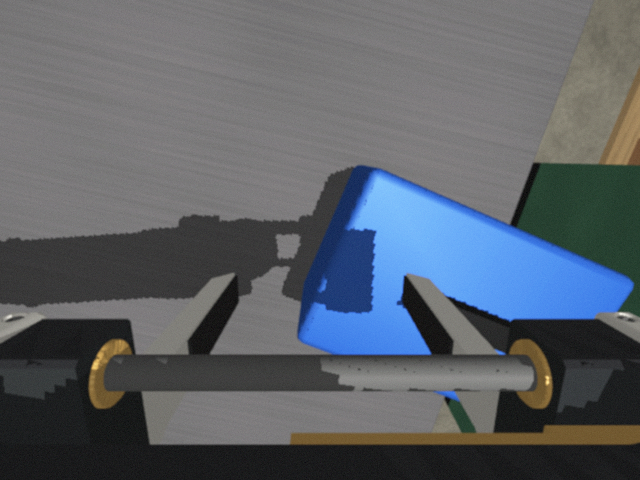

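The top and scene views show three blue pots. The middle-sized one is at top (430,269) and scene (200,225). The dispenser's yellow square is near top (318,218), the knob at (312,249), the wrench at (178,303), the bearing at (378,171) and the oil bottle at (458,167).

```bash
cat > h.py <<'E'
import numpy as np, cv2
from rig import sensors, imaging
def K(m,h=480):
    f=h/2/np.tan(np.radians(m['vfov'])/2); return np.array([[f,0,m['cx']],[0,f,m['cy']],[0,0,1.]])
def proj(m,P):
    return cv2.projectPoints(np.atleast_2d(np.array(P,float)),np.array(m['rvec'],float),np.array(m['tvec'],float),K(m),None)[0].reshape(-1,2)
def ray(m,uv,z):
    R=cv2.Rodrigues(np.array(m['rvec']))[0];c=-R.T@m['tvec'];out=[]
    for u,v in np.atleast_2d(uv):
        d=R.T@np.linalg.inv(K(m))@[u,v,1]; out.append(c+d*(z-c[2])/d[2])
    return np.array(out)
E
python3 - <<'E'
from h import *
for n in ("top","scene"):
    im=cv2.imread(f"pics/{n}0.png");m=imaging.camera_model(n)
    hsv=cv2.cvtColor(im,cv2.COLOR_BGR2HSV)
    y=cv2.inRange(hsv,(18,120,100),(33,255,255))
    N,l,s,c=cv2.connectedComponentsWithStats(y)
    print(n)
    for i in range(1,N):
        if s[i,4]>15: print(s[i],c[i],ray(m,c[i],44)[0].round(1), ray(m,c[i],6)[0].round(1))
    r=(380,430,240,290) if n=="top" else (0,0,0,0)
    crop=im[180:320,230:460] if n=="top" else im[170:330,170:400]
    cv2.imwrite(f"pics/{n}c.png",cv2.resize(crop,None,fx=3.4,fy=3.4,interpolation=cv2.INTER_CUBIC))
E
```

```text
top
[157 102  55  19 575] [184.14608696 111.24      ] [864.8 382.5  44. ] [876.  393.4   6. ]
[444 159  15  20 110] [448.70909091 170.63636364] [ 728.9 -288.9   44. ] [ 735.7 -300.     6. ]
[599 173  41  22 393] [620.10687023 185.29516539] [ 701.2 -724.7   44. ] [ 707. -750.    6.]
[424 262  14  14 175] [430.49142857 268.53714286] [ 480.8 -246.5   44. ] [ 479.4 -256.1    6. ]
[386 265   9  10  66] [390.01515152 269.07575758] [ 477.4 -144.6   44. ] [ 475.9 -150.9    6. ]
[444 307  24  24 328] [455.63719512 318.375     ] [ 357.1 -311.6   44. ] [ 351.7 -323.4    6. ]
scene
[23 17 31  4 42] [36.11904762 18.19047619] [-194.8 -954.5   44. ] [-243.3 -993.4    6. ]
[175 166  25  19 264] [186.93560606 175.00757576] [ 347.5 -312.3   44. ] [ 318.3 -328.4    6. ]
[190 214  19  15 175] [198.94285714 220.67428571] [ 478.9 -245.5   44. ] [ 454.4 -259.2    6. ]
[235 224  13   9  71] [241. 228.] [ 484.4 -141.7   44. ] [ 460.  -151.7    6. ]
[126 309  29  25 316] [143.09177215 323.99683544] [ 755.6 -292.2   44. ] [ 740.9 -307.6    6. ]
[ 428  420   75   19 1131] [464.95402299 428.87002653] [872.2 384.5  44. ] [861.6 393.1   6. ]
```

View pics/topc.png

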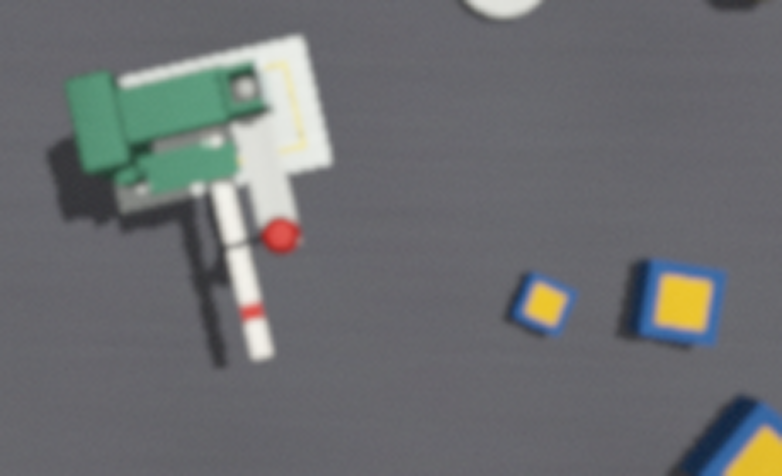

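View pics/scenec.png

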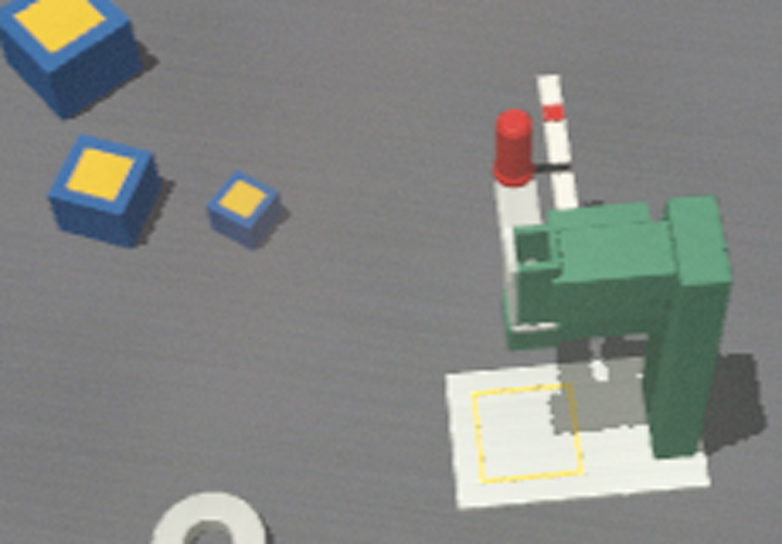

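The crops show the foot-plate corners, the marked square's corners, the rail, the red mark and the knob clearly. I'll fit the dispenser pose to these, and the pot from its yellow-patch edges.

Run:
```python
from h import *
from scipy.optimize import least_squares
mt,ms=imaging.camera_model("top"),imaging.camera_model("scene")
T=[((-50,-50,6),(303,36)),((-50,50,6),(333,163)),((115,50,6),(122,213)),((0,95,224),(282,235)),((30,140,170),(252,312)),((30,170,170),(261,358))]
S=[((-50,-50,6),(459,508)),((-50,50,6),(447,375)),((115,-50,6),(710,487)),((-34,34,6),(472,393)),((34,34,6),(573,384)),((34,-34,6),(582,473)),((-34,-34,6),(484,481)),((30,140,170),(553,112)),((30,170,170),(549,76))]
def W(p,q):
    c,s=np.cos(p[2]),np.sin(p[2]); q=np.array(q,float)
    return np.c_[p[0]+c*q[:,0]-s*q[:,1],p[1]+s*q[:,0]+c*q[:,1],q[:,2]]
def res(p,which="ts"):
    r=[]
    for m,D,o,k in ((mt,T,(230,180),"t"),(ms,S,(170,170),"s")):
        if k in which:
            r.append(proj(m,W(p,[d[0] for d in D]))-(np.array([d[1] for d in D])/3.4+o))
    return np.concatenate(r).ravel()
for w in ("ts","t","s"):
    s=least_squares(res,[620,30,1.5],args=(w,),x_scale=[100,100,1],loss="soft_l1"); print(w,s.x.round(3),np.abs(s.fun).round(1).tolist())
    if w=="ts": p=s.x
print("knob,mark",W(p,[(0,95,202),(0,140,202)]).round(1))
for n,m in (("top",mt),("scene",ms)):
    im=cv2.imread(f"pics/{n}0.png");hsv=cv2.cvtColor(im,cv2.COLOR_BGR2HSV)
    y=cv2.inRange(hsv,(18,120,100),(33,255,255)); l=cv2.connectedComponents(y)[1]
    uv=(430,268) if n=="top" else (199,221)
    pts=np.argwhere(l==l[uv[1],uv[0]])[:,::-1]
    w=ray(m,pts,44)[:,:2].astype(np.float32); r=cv2.minAreaRect(w); print(n,r)
    b=cv2.inRange(hsv,(100,100,60),(125,255,255))|y; l=cv2.connectedComponents(b)[1]
    pts=np.argwhere(l==l[uv[1],uv[0]])[:,::-1]; print(cv2.boundingRect(pts.astype(np.int32)))
    if n=="top":print("whole",cv2.minAreaRect(ray(m,pts,44)[:,:2].astype(np.float32)))
for n,m,uvs in (("top",mt,[(178,303),(378,171),(458,170)]),("scene",ms,[(470,229),(231,330)])):
    print(ray(m,uvs,5).round())
```

```text
ts [615.51   77.333   1.827] [1.7, 0.2, 1.5, 0.2, 1.3, 0.1, 1.6, 0.1, 1.0, 0.0, 0.5, 0.5, 0.3, 0.1, 0.8, 0.6, 0.4, 1.1, 0.6, 0.4, 0.9, 0.5, 0.3, 0.0, 1.1, 0.6, 0.5, 0.2, 1.0, 0.3]
t [615.201  73.546   1.817] [0.0, 0.1, 0.2, 0.2, 0.1, 0.3, 0.2, 0.2, 0.1, 0.1, 0.4, 0.3]
s [615.941  78.519   1.821] [0.1, 0.1, 0.2, 0.5, 0.1, 0.6, 0.1, 0.3, 0.3, 0.2, 0.7, 0.4, 0.7, 0.8, 0.4, 0.4, 0.0, 0.0]
knob,mark [[523.6  53.3 202. ]
 [480.1  41.9 202. ]]
top ((480.8722839355469, -246.50131225585938), (32.69224166870117, 32.76887130737305), 0.8379313945770264)
(424, 262, 14, 14)
whole ((480.8722839355469, -246.50131225585938), (32.69224166870117, 32.76887130737305), 0.8379313945770264)
scene ((478.95843505859375, -245.545166015625), (33.32083511352539, 34.910369873046875), 82.18671417236328)
(184, 210, 33, 33)
[[ 377.  396.    5.]
 [ 731. -115.    5.]
 [ 738. -325.    5.]]
[[ 378.  403.    5.]
 [ 725. -114.    5.]]
```

```bash
cat >> h.py <<'E'
from scipy.spatial.transform import Rotation as Ro, Slerp
def cur(s=None):
    s=s or sensors.read_state(); q=s['orientation']; return np.array(s['tool_pos']),Ro.from_quat([q[1],q[2],q[3],q[0]])
def toolR(az,pitch,roll=0):
    """x: heading az (deg), pitch deg below horizontal; roll=0 -> jaw axis z horizontal, 90deg left of heading"""
    a,p=np.radians(az),np.radians(pitch)
    x=np.array([np.cos(a)*np.cos(p),np.sin(a)*np.cos(p),-np.sin(p)]); z=np.array([-np.sin(a),np.cos(a),0])
    return Ro.from_matrix(np.c_[x,np.cross(z,x),z])*Ro.from_rotvec([np.radians(roll),0,0])
def plan(g,R,step=40,n=None,tip=180,start=None):
    """rows so that grasp point goes to g with orientation R, straight line of the grasp point"""
    p0,R0=start or cur(); p1=np.array(g,float)-R.apply([tip,0,0]); g0=p0+R0.apply([tip,0,0])
    rv=(R0.inv()*R).as_rotvec()
    for k in range(n or 1,60):
        G=[g0+(np.array(g)-g0)*i/k for i in range(k+1)]; RR=[R0*Ro.from_rotvec(rv*i/k) for i in range(k+1)]
        P=[a-b.apply([tip,0,0]) for a,b in zip(G,RR)]
        d=[RR[i].inv().apply(P[i+1]-P[i])/10 for i in range(k)]
        if n or (max(np.linalg.norm(x) for x in d)*10<=step and np.linalg.norm(rv)/k<=.13): break
    print(k,"rows; turn/row",(rv/k).round(3).tolist()); print("xyz/row",[x.round(2).tolist() for x in d])
    print("tcp end",p1.round(1))
def show():
    s=sensors.read_state();p,R=cur(s);print(round(s['time_s'],2),p.round(1),"grasp",(p+R.apply([180,0,0])).round(1),"x",R.apply([1,0,0]).round(3),"z",R.apply([0,0,1]).round(3),"q",s['joints'].round(3).tolist(),"F",s['contact_force'].round(1),"gap",round(s['finger_gap']*94,1))
E
python3 - <<'E'
from h import *
show()
# options of jaw axis, vertical tool
for az in (-8,82,172,262):
    R=toolR(az,90); print(az, R.apply([0,0,1]).round(2)); plan((480,-246,110),R)
E
```

```text
0.15 [ 144.9 -633.4  404. ] grasp [ 144.8 -633.2  224. ] x [-0.     0.001 -1.   ] z [ 0.223 -0.975 -0.001] q [1.28, 0.629, 0.038, 1.518, -0.027, 0.996, -0.02] F [-1.   0.7 -0. ] gap 94.3
-8 [0.14 0.99 0.  ]
22 rows; turn/row [-0.126, -0.0, -0.0]
xyz/row [[0.52, 1.88, -1.38], [0.52, 2.04, -1.13], [0.52, 2.16, -0.86], [0.52, 2.25, -0.58], [0.52, 2.31, -0.3], [0.52, 2.33, -0.0], [0.52, 2.31, 0.29], [0.52, 2.26, 0.58], [0.52, 2.17, 0.86], [0.52, 2.04, 1.12], [0.52, 1.88, 1.37], [0.52, 1.69, 1.6], [0.52, 1.48, 1.8], [0.52, 1.24, 1.97], [0.52, 0.98, 2.11], [0.52, 0.71, 2.22], [0.52, 0.43, 2.29], [0.52, 0.13, 2.32], [0.52, -0.16, 2.32], [0.52, -0.45, 2.28], [0.52, -0.73, 2.21], [0.52, -1.01, 2.1]]
tcp end [ 480. -246.  290.]
82 [-0.99  0.14 -0.  ]
15 rows; turn/row [0.129, -0.0, 0.0]
xyz/row [[0.76, 2.75, -2.02], [0.76, 2.47, -2.36], [0.76, 2.15, -2.65], [0.76, 1.79, -2.91], [0.76, 1.4, -3.11], [0.76, 0.99, -3.27], [0.76, 0.56, -3.37], [0.76, 0.12, -3.41], [0.76, -0.32, -3.4], [0.76, -0.76, -3.33], [0.76, -1.18, -3.21], [0.76, -1.58, -3.03], [0.76, -1.96, -2.8], [0.76, -2.3, -2.52], [0.76, -2.61, -2.21]]
tcp end [ 480. -246.  290.]
172 [-0.14 -0.99 -0.  ]
14 rows; turn/row [0.026, -0.0, 0.0]
xyz/row [[0.82, 2.95, -2.16], [0.82, 2.89, -2.24], [0.82, 2.83, -2.31], [0.82, 2.77, -2.39], [0.82, 2.71, -2.46], [0.82, 2.64, -2.53], [0.82, 2.58, -2.6], [0.82, 2.51, -2.66], [0.82, 2.44, -2.73], [0.82, 2.37, -2.79], [0.82, 2.29, -2.85], [0.82, 2.22, -2.91], [0.81, 2.14, -2.97], [0.81, 2.06, -3.02]]
tcp end [ 480. -246.  290.]
262 [ 0.99 -0.14  0.  ]
14 rows; turn/row [-0.086, -0.0, -0.0]
xyz/row [[0.82, 2.95, -2.16], [0.82, 3.13, -1.9], [0.82, 3.28, -1.62], [0.82, 3.41, -1.34], [0.82, 3.51, -1.04], [0.82, 3.58, -0.73], [0.82, 3.63, -0.42], [0.82, 3.66, -0.11], [0.81, 3.65, 0.21], [0.81, 3.62, 0.52], [0.81, 3.56, 0.83], [0.81, 3.48, 1.13], [0.81, 3.37, 1.43], [0.81, 3.23, 1.71]]
tcp end [ 480. -246.  290.]
```

```bash
python3 -m jog '{"rotation":[[-0.086,0,0],[-0.086,0,0],[-0.086,0,0],[-0.086,0,0],[-0.086,0,0],[-0.086,0,0],[-0.086,0,0],[-0.086,0,0],[-0.086,0,0],[-0.086,0,0],[-0.086,0,0],[-0.086,0,0],[-0.086,0,0],[-0.086,0,0]],"xyz":[[0,2.95,-2.16],[0,3.13,-1.9],[0,3.28,-1.62],[0,3.41,-1.34],[0,3.5,-1.04],[0,3.6,-0.73],[0,3.6,-0.4],[0,3.7,-0.1],[0,3.65,0.2],[0,3.6,0.5],[0,3.55,0.8],[0,3.5,1.1],[0,3.4,1.4],[0,3.2,1.7]],"gripper":[9.4,9.4,9.4,9.4,9.4,9.4,9.4,9.4,9.4,9.4,9.4,9.4,9.4,9.4]}'
python3 - <<'E'
from h import *
show()
print(imaging.camera_model("wrist"))
cv2.imwrite("pics/w1.png",imaging.grab_frame("wrist"))
E
```

```text
time_s: 1.55
tool_pos: [478.9, -229.4, 399.5]
orientation: [0.704, 0.037, 0.709, -0.037]
contact_force: [0.6, 0.5, -0.7]
finger_gap: 1.001
1.55 [ 478.9 -229.4  399.5] grasp [ 477.6 -229.3  219.5] x [-0.007  0.001 -1.   ] z [ 0.994 -0.105 -0.007] q [0.62, 0.482, -0.33, 1.846, 0.203, 0.854, 0.084] F [ 0.6  0.5 -0.7] gap 94.1
{'vfov': 71.16372379454766, 'cx': 320.06415480593336, 'cy': 243.93377578102306, 'rvec': array([-2.88550478,  0.15115277,  0.02818212]), 'tvec': array([-498.06454445, -196.44114211,  343.36258851])}
```

View pics/w1.png

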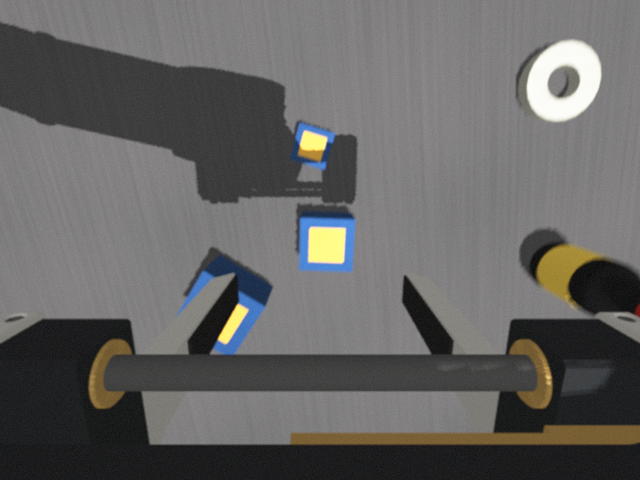

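```bash
cat > fk.py <<'E'
import numpy as np, itertools
from scipy.spatial.transform import Rotation as Ro
from h import *
D=[([1.28022454,0.629332,0.03844479,1.5183369,-0.02699261,0.99632435,-0.01999357],[144.84,-633.36,403.77],[0.5523948,0.4411744,0.55344942,-0.4403622])]
s=sensors.read_state(); D.append((s['joints'],s['tool_pos'],s['orientation']))
def Rq(q): return Ro.from_quat([q[1],q[2],q[3],q[0]])
for s in itertools.product((1,-1),repeat=7):
    Os=[]
    for q,p,o in D:
        R=Ro.identity()
        for i in range(7): R=R*Ro.from_euler('y' if i%2 and i<6 else 'z',s[i]*q[i])
        Os.append((R,Rq(o)))
    # constant base B about z and constant tool T : B R T = O ; try T from first with base az b
    best=min(((np.linalg.norm(((Ro.from_euler('z',b)*Os[1][0]*((Ro.from_euler('z',b)*Os[0][0]).inv()*Os[0][1])).inv()*Os[1][1]).as_rotvec()),b) for b in (0,np.pi/2,np.pi,-np.pi/2)))
    if best[0]<.03: print(s,best)
E
python3 fk.py
python3 - <<'E'
from h import *
im=cv2.imread("pics/w1.png");m=imaging.camera_model("wrist")
hsv=cv2.cvtColor(im,cv2.COLOR_BGR2HSV)
y=cv2.inRange(hsv,(18,100,120),(33,255,255)); l=cv2.connectedComponents(y)[1]
pts=np.argwhere(l==l[243,327])[:,::-1]
print(cv2.minAreaRect(ray(m,pts,44)[:,:2].astype(np.float32)))
E
```

```text
(-1, 1, -1, 1, -1, 1, -1) (np.float64(1.7347167241905784e-08), 0)
(-1, -1, -1, -1, -1, -1, -1) (np.float64(1.7347167271496837e-08), 3.141592653589793)
((487.886962890625, -236.47198486328125), (34.044803619384766, 33.88710403442383), 84.21109008789062)
```

```bash
cat > pot.py <<'E'
from h import *
import sys
show(); m=imaging.camera_model("wrist"); im=imaging.grab_frame("wrist"); cv2.imwrite(sys.argv[1],im)
z=float(sys.argv[2]) if len(sys.argv)>2 else 44
hsv=cv2.cvtColor(im,cv2.COLOR_BGR2HSV)
y=cv2.inRange(hsv,(18,100,120),(33,255,255)); N,l,s,c=cv2.connectedComponentsWithStats(y)
for i in range(1,N):
    if s[i,4]>200:
        pts=np.argwhere(l==i)[:,::-1]; print(c[i].round(),s[i,4],cv2.minAreaRect(ray(m,pts,z)[:,:2].astype(np.float32)))
E
python3 pot.py pics/w2.png
```

```text
1.6 [ 482.9 -223.4  399.9] grasp [ 482.6 -222.4  219.9] x [-0.002  0.005 -1.   ] z [ 0.996 -0.094 -0.002] q [0.614, 0.483, -0.339, 1.843, 0.201, 0.852, 0.084] F [3.3 4.  0.4] gap 94.0
[307. 156.] 541 ((477.1317138671875, -145.8924560546875), (22.010671615600586, 22.911556243896484), 66.8555908203125)
[320. 253.] 1095 ((480.6139221191406, -245.0235137939453), (35.00833511352539, 34.92595291137695), 81.66924285888672)
[553. 279.] 1763 ((726.1827392578125, -301.43084716796875), (60.19834518432617, 61.1823616027832), 61.626922607421875)
[227. 330.] 374 ((369.1263427734375, -324.26947021484375), (48.340126037597656, 11.30512809753418), 54.08152389526367)
[ 96. 377.] 425 ((214.7991485595703, -364.5574951171875), (89.2206802368164, 20.598861694335938), 71.2231216430664)
[543. 380.] 473 ((717.1646728515625, -411.67254638671875), (26.25041961669922, 87.80038452148438), 2.2979958057403564)
[464. 437.] 2786 ((629.1519165039062, -487.47650146484375), (24.478317260742188, 414.6081848144531), 85.55632019042969)
```

```bash
cat > kin.py <<'E'
from h import *
import json,os
sg=[-1,1,-1,1,-1,1,-1]; ax='zyzyzyz'
def chain(q):
    R=Ro.identity(); o=[]
    for i in range(7): R=R*Ro.from_euler(ax[i],sg[i]*q[i]); o.append(R)
    return o
E
python3 - <<'E'
from kin import *
D=[([1.28022454,0.629332,0.03844479,1.5183369,-0.02699261,0.99632435,-0.01999357],[144.84056794,-633.36030159,403.77295139],[0.5523948,0.4411744,0.55344942,-0.4403622])]
s=sensors.read_state(); D.append((s['joints'],s['tool_pos'],s['orientation']))
A=[];b=[]
for q,p,o in D:
    c=chain(q); M=[np.array([0,0,1.])]
    for k in (1,3,5):
        M+= [c[k].apply([0,0,1]),c[k].apply([1,0,0])]
    A.append(np.array(M).T); b.append(p)
    print((c[6].inv()*Ro.from_quat([o[1],o[2],o[3],o[0]])).as_matrix().round(3).tolist())
A=np.vstack(A);b=np.concatenate(b)
print(np.linalg.lstsq(A,b,rcond=None)[0].round(1),np.linalg.svd(A)[1].round(2))
x=np.linalg.lstsq(A[:,[0,1,3,5]],b,rcond=None); print(x[0],x[1])
x=np.linalg.lstsq(A[:,[0,1,3,5,6]],b,rcond=None); print(x[0],x[1])
E
```

```text
[[-0.0, -0.0, -1.0], [-0.0, 1.0, -0.0], [1.0, 0.0, -0.0]]
[[0.0, 0.0, -1.0], [-0.0, 1.0, 0.0], [1.0, 0.0, 0.0]]
[ 2899.3 -1801.4  2253.3  2861.7  1771.7 -3328.6  1551.5] [2.82 2.42 0.36 0.16 0.09 0.  ]
[-3046.07093362   612.32727372   332.51113884 -3129.69248567] [1045.24757002]
[-4680.6576202    607.4157055    468.22734466 -4849.96313589
   111.41596798] [875.42422634]
```

```bash
python3 -m jog '{"rotation":[[0,0,0.14],[0,0,0.14],[0,0,0.14],[0,0,0.14],[0,0,0.14],[0,0,0.14]],"xyz":[[0,0,0],[0,0,0],[0,0,0],[0,0,0],[0,0,0],[0,0,0]],"gripper":[9.4,9.4,9.4,9.4,9.4,9.4]}'
cat >> kin.py <<'E'
def log():
    s=sensors.read_state(); L=json.load(open("log.json")) if os.path.exists("log.json") else []
    L.append([list(map(float,s['joints'])),list(map(float,s['tool_pos']))]); json.dump(L,open("log.json","w"))
def fit(v=0):
    L=json.load(open("log.json"));A=[];b=[]
    for q,p in L:
        c=chain(q); M=[np.array([0,0,1.])]
        for k in (1,3,5): M+=[c[k].apply([0,0,1]),c[k].apply([1,0,0])]
        A.append(np.array(M).T); b.append(p)
    A=np.vstack(A);b=np.concatenate(b);x=np.linalg.lstsq(A,b,rcond=1e-6)[0]
    if v: print(x.round(2),np.abs(A@x-b).max(),np.linalg.svd(A)[1].round(2))
    return x
E
python3 - <<'E'
from kin import *
json.dump([[[1.28022454,0.629332,0.03844479,1.5183369,-0.02699261,0.99632435,-0.01999357],[144.84056794,-633.36030159,403.77295139]]],open("log.json","w"))
log();show();fit(1)
E
```

```text
time_s: 2.25
tool_pos: [480.8, -224.7, 401.1]
orientation: [0.654, 0.329, 0.627, 0.267]
contact_force: [0.6, -0.3, -0.6]
finger_gap: 0.999
2.25 [ 480.8 -224.7  401.1] grasp [493.8 -87.7 285.1] x [ 0.072  0.761 -0.644] z [ 0.995 -0.096 -0.001] q [1.039, 0.714, -0.71, 1.744, -0.417, 1.152, 0.535] F [ 0.6 -0.3 -0.6] gap 93.9
[ 510.54 1238.38 -260.58 1670.91 1359.73 -787.97  529.86] 1.5916157281026244e-12 [2.75 2.4  0.75 0.27 0.1  0.01]
```

```bash
python3 -m jog '{"rotation":[[0,0.1,-0.1],[0,0.1,-0.1],[0,0.1,-0.1],[0,0.1,-0.1]],"xyz":[[0,0,0],[0,0,0],[0,0,0],[0,0,0]],"gripper":[9.4,9.4,9.4,9.4]}' >/dev/null
python3 - <<'E'
from kin import *
log();show();fit(1)
E
python3 -m jog '{"rotation":[[0,-0.14,-0.1],[0,-0.14,-0.1],[0,-0.14,-0.1],[0,-0.14,-0.1],[0,-0.14,-0.1]],"xyz":[[3,0,0],[3,0,0],[3,0,0],[0,0,0],[0,0,0]],"gripper":[9.4,9.4,9.4,9.4,9.4]}' >/dev/null
python3 - <<'E'
from kin import *
log();show();fit(1)
E
```

```text
2.65 [ 475.1 -236.3  395.3] grasp [ 411.8 -157.8  246.2] x [-0.352  0.436 -0.828] z [ 0.936  0.136 -0.326] q [0.8, 0.679, -0.53, 1.632, -0.001, 1.41, 0.346] F [-0.   0.8 -1.8] gap 93.5
[506.65 371.83 150.7  333.59 -48.51 174.13  -2.81] 28.826248699735515 [3.38 2.93 0.86 0.38 0.2  0.11 0.02]
3.15 [ 454.1 -207.4  318.2] grasp [ 493.9 -197.   143. ] x [ 0.221  0.058 -0.973] z [ 0.975 -0.018  0.221] q [0.702, 0.544, -0.398, 2.093, 0.192, 0.357, 0.19] F [ 0.5 -1.1 -1.1] gap 93.9
[398.86 513.34  79.43 368.35  13.52 159.82  21.47] 27.554602417332376 [3.89 3.35 0.94 0.63 0.54 0.27 0.04]
```

Run:
```python
from kin import *
L=json.load(open("log.json"))
import itertools
names=['d1','x0','y0','z2','x2','y2','x1','z4','x3','y3','x4','y4','z6','x5','y5','y6','x6']
def cols(q):
    c=chain(q); E=np.eye(3); f=lambda k,a:c[k].apply(E['xyz'.index(a)])
    return np.array([[0,0,1.]]+[f(int(n[1]),n[0]) for n in names[1:]]).T
A=np.vstack([cols(q) for q,p in L]);b=np.concatenate([p for q,p in L])
base=['d1','z2','z4','z6']; others=[n for n in names if n not in base]
r=[]
for k in (0,1,2,3):
    for e in itertools.combinations(others,k):
        ii=[names.index(n) for n in base+list(e)]
        x=np.linalg.lstsq(A[:,ii],b,rcond=None)[0]; r.append((np.abs(A[:,ii]@x-b).max(),e,x.round(1).tolist()))
r.sort(key=lambda t:t[0])
for t in r[:14]: print(t)
```

```text
(np.float64(1.41379189244617e-06), ('y0', 'y2', 'y4'), [336.2, 559.1, 382.1, 176.5, -11.5, -16.2, -0.4])
(np.float64(1.4137922335066833e-06), ('y0', 'y2', 'y5'), [336.2, 559.1, 382.1, 176.5, -11.5, -16.2, -0.4])
(np.float64(1.4137922335066833e-06), ('y0', 'y3', 'y4'), [336.2, 559.1, 382.1, 176.5, -11.5, -16.2, -0.4])
(np.float64(1.4137925745671964e-06), ('y0', 'y3', 'y5'), [336.2, 559.1, 382.1, 176.5, -11.5, -16.2, -0.4])
(np.float64(0.04072101753456536), ('y0', 'y3', 'y6'), [336.1, 559.1, 382.1, 176.5, -11.7, -16.0, -0.3])
(np.float64(0.04072101753490642), ('y0', 'y2', 'y6'), [336.1, 559.1, 382.1, 176.5, -11.7, -16.0, -0.3])
(np.float64(0.04839556542685841), ('y0', 'x1', 'y3'), [337.6, 557.8, 382.2, 176.4, -11.5, 0.9, -16.5])
(np.float64(0.04839556542719947), ('y0', 'y2', 'x1'), [337.6, 557.8, 382.2, 176.4, -11.5, -16.5, 0.9])
(np.float64(0.06036754841932179), ('y0', 'y3', 'x5'), [336.3, 559.0, 382.1, 176.6, -11.5, -16.6, -0.1])
(np.float64(0.06036754841960601), ('y0', 'y2', 'x5'), [336.3, 559.0, 382.1, 176.6, -11.5, -16.6, -0.1])
(np.float64(0.07427054273983913), ('y0', 'x3', 'y3'), [336.2, 559.2, 382.1, 176.7, -11.4, 0.1, -16.6])
(np.float64(0.07427054273995282), ('y0', 'y2', 'x3'), [336.2, 559.2, 382.1, 176.7, -11.4, -16.6, 0.1])
(np.float64(0.07530642793074094), ('y0', 'y3', 'x4'), [336.2, 559.1, 382.1, 176.6, -11.5, -16.6, -0.0])
(np.float64(0.07530642793085462), ('y0', 'y2', 'x4'), [336.2, 559.1, 382.1, 176.6, -11.5, -16.6, -0.0])
```

```bash
cat >> kin.py <<'E'
from scipy.optimize import least_squares
d1,z2,z4,z6,y0,y2,y4=336.2,559.1,382.1,176.5,-11.5,-16.2,-0.4
def _fitx():
    L=json.load(open("log.json"));A=[];b=[]
    for q,p in L:
        c=chain(q);A.append(np.array([[0,0,1.],c[2].apply([0,0,1]),c[4].apply([0,0,1]),c[6].apply([0,0,1]),c[0].apply([0,1,0]),c[2].apply([0,1,0]),c[4].apply([0,1,0])]).T);b.append(p)
    return np.linalg.lstsq(np.vstack(A),np.concatenate(b),rcond=None)[0]
X=_fitx()
T=np.array([[0,0,-1.],[0,1,0],[1,0,0]])
def fk(q):
    E={}
    Rm=np.eye(3);o=[]
    for i in range(7):
        a=sg[i]*q[i];c,s=np.cos(a),np.sin(a)
        Rm=Rm@(np.array([[c,-s,0],[s,c,0],[0,0,1]]) if ax[i]=='z' else np.array([[c,0,s],[0,1,0],[-s,0,c]])); o.append(Rm)
    sh=np.array([0,0,X[0]])+X[4]*o[0][:,1]; el=sh+X[1]*o[2][:,2]+X[5]*o[2][:,1]; wr=el+X[2]*o[4][:,2]+X[6]*o[4][:,1]
    return wr+X[3]*o[6][:,2],o[6]@T,el,wr
LO=np.array([-3.06,-.37,-1.25,.18,-1.1,.23,-2.94]);HI=np.array([3.06,2.12,1.32,2.47,4.24,1.98,2.94])
MID=(LO+HI)/2;HW=(HI-LO)/2
def ik(p,R,q0,w=1e-3,m=.05):
    Rm=R.as_matrix()
    def f(q):
        a,b,_,_=fk(q); return np.r_[(a-p)/100,.5*(np.cross(b.T,Rm.T)).sum(0), w*(q-q0)]
    s=least_squares(f,np.clip(q0,LO+m+.001,HI-m-.001),bounds=(LO+m,HI-m)); a,b,el,wr=fk(s.x)
    return s.x,np.linalg.norm(a-p),np.linalg.norm(b-Rm),el,wr
def iks(g,R,n=25,seed=0,m=.05):
    p=np.array(g)-R.apply([180,0,0]); rng=np.random.default_rng(seed); out=[]
    for i in range(n):
        q,e,er,el,wr=ik(p,R,rng.uniform(LO,HI),m=m)
        if e<1 and er<.01: out.append((np.min(HW-np.abs(q-MID)),q,el[2],wr[2]))
    return sorted(out,key=lambda t:-t[0])
E
python3 - <<'E'
from kin import *
print(X.round(2))
for az in (60,75,90,104):
  for pitch in (30,40,50,60):
    for roll in (0,180):
        o=iks((615,76,30),toolR(az,pitch,roll),10)
        print(az,pitch,roll,len(o),[(round(t[0],2),t[1].round(2).tolist(),int(t[2]),int(t[3])) for t in o[:1]])
E
```

```text
[ 3.3620e+02  5.5910e+02  3.8214e+02  1.7653e+02 -1.1500e+01 -1.6200e+01
 -3.5000e-01]
60 30 0 0 []
60 30 180 0 []
60 40 0 0 []
60 40 180 1 [(np.float64(0.05), [0.96, 1.4, -1.19, 2.04, 1.6, 0.28, -1.58], 414, 259)]
60 50 0 0 []
60 50 180 1 [(np.float64(0.05), [0.82, 1.22, -1.07, 2.02, 1.48, 0.28, -1.63], 516, 303)]
60 60 0 0 []
60 60 180 1 [(np.float64(0.16), [0.7, 1.11, -1.01, 1.98, 1.29, 0.39, -1.58], 573, 338)]
75 30 0 3 [(np.float64(0.29), [0.8, 1.26, -0.74, 1.81, -0.7, 0.52, -2.3], 497, 208)]
75 30 180 1 [(np.float64(0.28), [0.8, 1.26, -0.75, 1.81, -0.69, 0.51, 0.84], 495, 208)]
75 40 0 3 [(np.float64(0.22), [0.69, 1.13, -0.66, 1.85, -0.71, 0.45, -2.39], 567, 259)]
75 40 180 1 [(np.float64(0.19), [0.71, 1.15, -0.71, 1.85, -0.61, 0.42, 0.66], 557, 259)]
75 50 0 3 [(np.float64(0.18), [0.54, 1.01, -0.53, 1.86, -0.69, 0.41, -2.52], 628, 303)]
75 50 180 2 [(np.float64(0.15), [0.57, 1.02, -0.58, 1.86, -0.59, 0.38, 0.53], 621, 303)]
75 60 0 3 [(np.float64(0.17), [0.35, 0.91, -0.36, 1.86, -0.64, 0.4, -2.68], 676, 338)]
75 60 180 2 [(np.float64(0.16), [0.37, 0.91, -0.4, 1.86, -0.57, 0.39
[... 363 characters left out ...]
6, -2.58], 614, 303)]
90 50 180 1 [(np.float64(0.47), [0.43, 1.02, -0.4, 1.7, -0.56, 0.7, 0.67], 625, 303)]
90 60 0 3 [(np.float64(0.25), [0.34, 0.94, -0.37, 1.73, -0.4, 0.6, -2.69], 659, 338)]
90 60 180 1 [(np.float64(0.39), [0.31, 0.94, -0.31, 1.73, -0.48, 0.62, 0.52], 663, 338)]
104 30 0 4 [(np.float64(0.59), [0.52, 1.26, -0.48, 1.37, -0.47, 1.17, -2.35], 499, 208)]
104 30 180 0 []
104 40 0 4 [(np.float64(0.52), [0.48, 1.16, -0.47, 1.45, -0.4, 1.03, -2.42], 551, 259)]
104 40 180 0 []
104 50 0 5 [(np.float64(0.42), [0.42, 1.07, -0.45, 1.53, -0.32, 0.89, -2.52], 597, 303)]
104 50 180 0 []
104 60 0 5 [(np.float64(0.29), [0.33, 0.99, -0.41, 1.6, -0.23, 0.78, -2.65], 638, 338)]
104 60 180 0 []
```

```bash
cat >> kin.py <<'E'
def follow(q,wps,verbose=1,m=.03):
    """wps: list of (g,(az,pitch,roll)); interpolate finely"""
    p,Rm,_,_=fk(q); R0=Ro.from_matrix(Rm); g0=p+R0.apply([180,0,0])
    ok=True
    for g,o in wps:
        R1=toolR(*o); g=np.array(g,float); rv=(R0.inv()*R1).as_rotvec(); k=max(2,int(max(np.linalg.norm(g-g0)/60,np.linalg.norm(rv)/.2))); mm=9;emax=0
        for i in range(1,k+1):
            R=R0*Ro.from_rotvec(rv*i/k); gg=g0+(g-g0)*i/k
            q,e,er,el,wr=ik(gg-R.apply([180,0,0]),R,q,w=3e-3,m=m); emax=max(emax,e+100*er); mm=min(mm,np.min(HW-np.abs(q-MID)))
        if verbose: print(g.round(),o,"err",round(emax,1),"margin",round(mm,2),q.round(2).tolist())
        ok=ok and emax<5; R0,g0=R1,g
    return q,ok
E
python3 - <<'E'
from kin import *
q0=sensors.read_state()['joints']
q1,_=follow(q0,[((480,-246,120),(82,90,180)),((480,-246,25),(82,90,180)),((480,-246,150),(82,90,180))])
for S in ((560,-130),(520,-60),(600,-60),(640,-150)):
  for A in (82,104):
    print(S,A); follow(q1,[((*S,150),(A,90,180)),((*S,60),(A,20,180)),((*S,30),(A,20,180)),((*S,90),(A,20,180)),((*S,120),(A,90,180)),((*S,30),(A,125,180)),((*S,120),(A,80,180)),((560,-60,120),(95,35,180)),((615,76,30),(95,35,180))])
E
```

```text
[ 480. -246.  120.] (82, 90, 180) err 0.0 margin 0.26 [0.58, 0.63, -0.24, 1.92, 0.24, 0.62, 0.05]
[ 480. -246.   25.] (82, 90, 180) err 0.0 margin 0.18 [0.53, 0.78, -0.16, 1.97, 0.29, 0.41, 0.01]
[ 480. -246.  150.] (82, 90, 180) err 0.0 margin 0.32 [0.58, 0.58, -0.24, 1.9, 0.21, 0.69, 0.08]
(560, -130) 82
[ 560. -130.  150.] (82, 90, 180) err 0.0 margin 0.48 [0.33, 0.62, -0.23, 1.8, 0.2, 0.74, -0.15]
[ 560. -130.   60.] (82, 20, 180) err 0.0 margin 0.43 [1.11, 1.38, -0.82, 1.46, -0.25, 1.13, 0.63]
[ 560. -130.   30.] (82, 20, 180) err 0.0 margin 0.44 [1.1, 1.43, -0.8, 1.44, -0.23, 1.13, 0.65]
[ 560. -130.   90.] (82, 20, 180) err 0.0 margin 0.42 [1.12, 1.34, -0.83, 1.48, -0.27, 1.15, 0.61]
[ 560. -130.  120.] (82, 90, 180) err 0.0 margin 0.45 [0.32, 0.66, -0.22, 1.83, 0.21, 0.68, -0.16]
[ 560. -130.   30.] (82, 125, 180) err 0.0 margin 0.38 [-0.36, 0.95, 0.32, 1.83, 0.56, 0.65, -0.78]
[ 560. -130.  120.] (82, 80, 180) err 0.0 margin 0.37 [0.53, 0.7, -0.38, 1.8, 0.1, 0.7, 0.01]
[560. -60. 120.] (95, 35, 180) err 0.0 margin 0.45 [0.91, 1.13, -0.8, 1.54, -0.16, 1.11, 0.52]
[615.  76.  
[... 5572 characters left out ...]
, 1.79, 0.64]
[ 640. -150.   30.] (104, 20, 180) err 0.0 margin 0.19 [0.74, 1.55, -0.69, 0.71, -0.2, 1.79, 0.66]
[ 640. -150.   90.] (104, 20, 180) err 0.0 margin 0.18 [0.76, 1.47, -0.71, 0.77, -0.22, 1.8, 0.61]
[ 640. -150.  120.] (104, 90, 180) err 0.0 margin 0.36 [0.38, 0.77, -0.33, 1.58, 0.31, 0.84, 0.17]
[ 640. -150.   30.] (104, 125, 180) err 0.0 margin 0.19 [-0.37, 0.97, 0.4, 1.84, 0.75, 0.42, -0.6]
[ 640. -150.  120.] (104, 80, 180) err 0.0 margin 0.31 [0.49, 0.83, -0.41, 1.49, 0.17, 0.95, 0.34]
[560. -60. 120.] (95, 35, 180) err 0.0 margin 0.53 [0.88, 1.11, -0.72, 1.54, -0.24, 1.12, 0.59]
[615.  76.  30.] (95, 35, 180) err 0.0 margin 0.53 [0.67, 1.25, -0.72, 1.54, -0.27, 0.87, 0.56]
```

Run:
```python
from kin import *
plan((480.3,-245.7,100),toolR(82,90,180))
```

```text
3 rows; turn/row [0.043, 0.073, -0.025]
xyz/row [[1.25, -1.29, 0.59], [1.34, -1.28, 0.75], [1.42, -1.27, 0.92]]
tcp end [ 480.3 -245.7  280. ]
```

```bash
python3 -m jog '{"rotation":[[0.043,0.073,-0.025],[0.043,0.073,-0.025],[0.043,0.073,-0.025],[0,0,0]],"xyz":[[1.25,-1.3,0.6],[1.35,-1.3,0.75],[1.4,-1.27,0.9],[0,0,0]],"gripper":[9.4,9.4,9.4,9.4]}' >/dev/null
python3 - <<'E'
from kin import *
show();plan((480.3,-245.7,90),toolR(81.8,90,180))
E
```

```text
3.55 [ 475.3 -248.3  279.2] grasp [ 473.8 -249.5   99.2] x [-0.009 -0.007 -1.   ] z [ 0.989 -0.149 -0.007] q [0.555, 0.653, -0.195, 1.942, 0.237, 0.573, 0.049] F [-0.6 -0.6  0.4] gap 93.8
1 rows; turn/row [-0.007, -0.007, 0.008]
xyz/row [[0.91, 0.34, 0.46]]
tcp end [ 480.3 -245.7  270. ]
```

```bash
python3 -m jog '{"rotation":[[-0.007,-0.007,0.008],[0,0,0]],"xyz":[[0.9,0.35,0.46],[0,0,0]],"gripper":[9.4,9.4]}' >/dev/null; python3 pot.py pics/w3.png;python3 - <<'E'
from kin import *
show();plan((480.3,-245.7,25),toolR(81.8,90,180))
E
```

```text
3.75 [ 479.7 -245.1  269.6] grasp [ 480.  -244.8   89.6] x [ 0.002  0.002 -1.   ] z [ 0.99  -0.141  0.001] q [0.555, 0.671, -0.203, 1.944, 0.238, 0.549, 0.05] F [-0.3  0.1  0. ] gap 93.9
[291. 117.] 1501 ((477.5322265625, -147.68658447265625), (21.98406219482422, 21.631797790527344), 67.22193908691406)
[320. 274.] 2847 ((480.62017822265625, -244.97146606445312), (34.78657913208008, 35.558067321777344), 81.84247589111328)
[104. 374.] 1235 ((323.1536560058594, -296.53497314453125), (58.44050979614258, 23.886444091796875), 64.47679901123047)
[536. 374.] 1236 ((617.2724609375, -338.83544921875), (24.224239349365234, 58.704566955566406), 9.33516788482666)
[179. 410.] 321 ((364.6691589355469, -332.6755676269531), (40.32835388183594, 4.979949474334717), 51.13682556152344)
[486. 437.] 4293 ((569.074951171875, -383.42767333984375), (15.174680709838867, 259.375732421875), 81.7855224609375)
3.8 [ 479.4 -245.4  270.1] grasp [ 479.7 -245.2   90.1] x [ 0.001  0.001 -1.   ] z [ 0.99  -0.142  0.001] q [0.555, 0.67, -0.202, 1.944, 0.238, 0.549, 0.05] F [ 0.1 -0.4 -0. ] gap 94.1
2 rows; turn/row [0.0, 0.001, -0.001]
xyz/row [[3.26, -0.01, 0.04], [3.26, -0.01, 0.04]]
tcp end [ 480.3 -245.7  205. ]
```

View pics/w3.png

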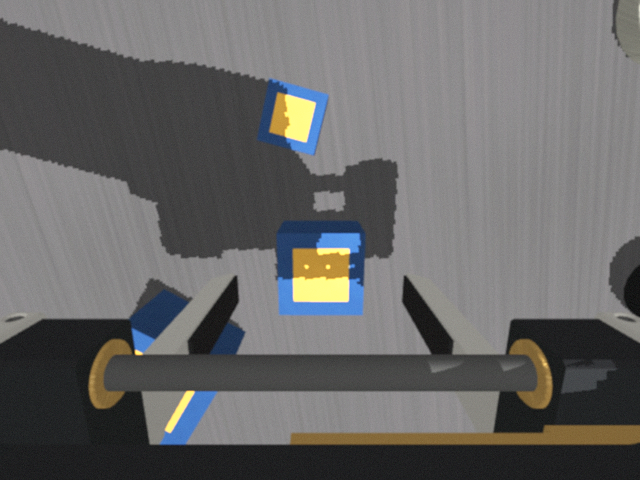

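The pot is centred between the fingers at (320,274) and square to them, and nothing is in the fingers' way. I'll descend and close.

```bash
python3 -m jog '{"rotation":[[0,0,0],[0,0,0],[0,0,0],[0,0,0]],"xyz":[[2.2,0,0],[2.2,0,0],[1.7,0,0],[0.3,0,0]],"gripper":[9.4,9.4,9.4,9.4]}' >/dev/null; python3 -c "
from h import *
show()"; python3 -m jog '{"rotation":[[0,0,0],[0,0,0],[0,0,0],[0,0,0],[0,0,0]],"xyz":[[0,0,0],[0,0,0],[0,0,0],[0,0,0],[0,0,0]],"gripper":[5.0,5.0,5.0,5.0,5.0]}' 25;  python3 -c "
from h import *
show()"
```

```text
4.2 [ 478.6 -245.1  207.5] grasp [ 480.2 -244.7   27.5] x [ 0.009  0.002 -1.   ] z [ 0.99  -0.142  0.008] q [0.528, 0.775, -0.16, 1.975, 0.272, 0.405, 0.021] F [ 0.5  0.4 -0.2] gap 93.9
time_s: 4.7
tool_pos: [478.7, -245.5, 210.7]
orientation: [0.71, 0.051, 0.701, -0.049]
contact_force: [-2.0, 0.6, -0.7]
finger_gap: 0.609
4.7 [ 478.7 -245.5  210.7] grasp [ 481.1 -245.2   30.7] x [ 0.013  0.001 -1.   ] z [ 0.99  -0.142  0.013] q [0.53, 0.768, -0.162, 1.976, 0.271, 0.406, 0.022] F [-2.   0.6 -0.7] gap 57.2
```

```bash
python3 -m jog '{"rotation":[[0,0,0],[0,0,0],[0,0,0],[0,0,0]],"xyz":[[-2.5,0,0],[-4,0,0],[-4,0,0],[-2,0,0]],"gripper":[5.0,5.0,5.0,5.0]}' >/dev/null
python3 - <<'E'
from kin import *
show();log();print("fkerr",(fk(sensors.read_state()['joints'])[0]-cur()[0]).round(2))
plan((570,-190,130),toolR(82,20,180))
E
```

```text
5.1 [ 475.9 -244.9  336.8] grasp [ 476.9 -243.9  156.8] x [ 0.006  0.005 -1.   ] z [ 0.99  -0.141  0.005] q [0.594, 0.565, -0.251, 1.905, 0.199, 0.693, 0.085] F [ 1.3 -0.7 -2.2] gap 55.7
fkerr [ 0. -0.  0.]
10 rows; turn/row [0.0, 0.001, 0.122]
xyz/row [[0.41, -1.52, 0.85], [0.49, -1.56, 0.85], [0.56, -1.61, 0.85], [0.63, -1.66, 0.85], [0.69, -1.72, 0.85], [0.74, -1.8, 0.85], [0.78, -1.87, 0.85], [0.81, -1.95, 0.85], [0.83, -2.04, 0.86], [0.85, -2.12, 0.86]]
tcp end [ 546.5 -357.5  191.6]
```

```bash
python3 -m jog '{"rotation":[[0,0,0.122],[0,0,0.122],[0,0,0.122],[0,0,0.122],[0,0,0.122],[0,0,0.122],[0,0,0.122],[0,0,0.122],[0,0,0.122],[0,0,0.122]],"xyz":[[0.4,-1.5,0.85],[0.5,-1.55,0.85],[0.55,-1.6,0.85],[0.6,-1.65,0.85],[0.7,-1.7,0.85],[0.75,-1.8,0.85],[0.8,-1.85,0.85],[0.8,-1.95,0.85],[0.8,-2.05,0.85],[0.85,-2.1,0.85]],"gripper":[5,5,5,5,5,5,5,5,5,5]}' >/dev/null
python3 - <<'E'
from kin import *
show();plan((570,-190,70),toolR(82,20,180))
E
```

```text
6.1 [ 553.  -360.4  198. ] grasp [ 578.3 -191.3  141.7] x [ 0.14   0.939 -0.313] z [ 0.99  -0.139  0.027] q [1.094, 1.282, -0.749, 1.312, -0.369, 1.359, 0.649] F [ 0.2 -0.3 -1.1] gap 55.9
2 rows; turn/row [0.013, 0.004, -0.015]
xyz/row [[1.13, -3.11, -0.44], [1.18, -3.1, -0.39]]
tcp end [ 546.5 -357.5  131.6]
```

```bash
python3 -m jog '{"rotation":[[0.012,0,-0.01],[0.012,0,-0.01],[0,0,0],[0,0,0]],"xyz":[[1.1,-3.1,-0.2],[1.1,-3.1,-0.2],[0.9,-2.4,0],[0,0,0]],"gripper":[5,5,5,5]}' >/dev/null
python3 - <<'E'
from kin import *
show();plan((575,-190,39),toolR(82,20,180)); cv2.imwrite("pics/s1.png",cv2.resize(imaging.grab_frame("scene")[100:360,100:440],None,fx=2.3,fy=2.3))
E
```

```text
6.5 [ 549.  -360.2   95.2] grasp [ 574.8 -192.3   35.8] x [ 0.143  0.933 -0.33 ] z [ 0.988 -0.153 -0.003] q [1.073, 1.416, -0.695, 1.263, -0.321, 1.305, 0.701] F [ 1.3 -0.   1.5] gap 55.9
1 rows; turn/row [-0.007, 0.012, -0.013]
xyz/row [[0.11, 0.61, 0.2]]
tcp end [ 551.5 -357.5  100.6]
```

View pics/s1.png

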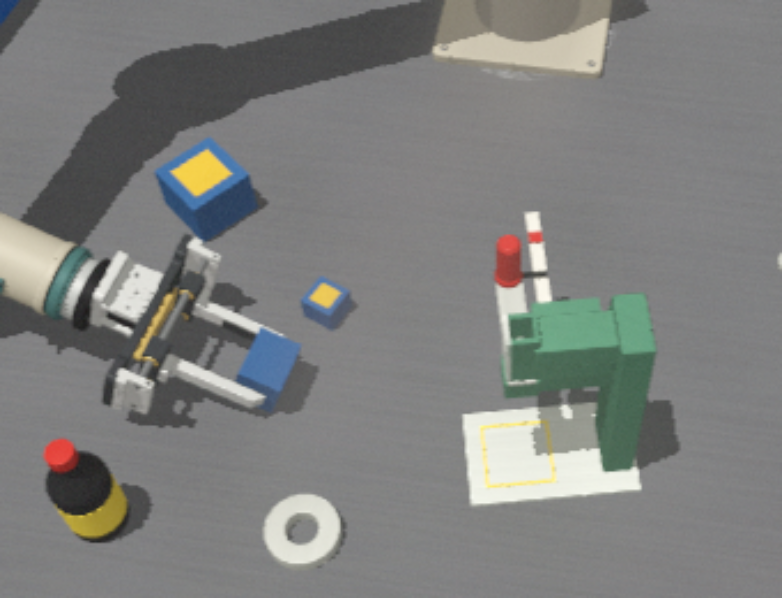

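The scene view shows the pot in the fingers at (268,365), lying on its side with its mouth edge touching down, and it's clear of the other objects. I'll release it there.

```bash
python3 -m jog '{"rotation":[[0,0,0],[0,0,0],[0,0,0]],"xyz":[[0,0,0],[0,0,0],[0,0,0]],"gripper":[7.6,7.6,7.6]}' >/dev/null
python3 - <<'E'
from kin import *
show(); cv2.imwrite("pics/s2.png",cv2.resize(imaging.grab_frame("scene")[100:360,100:440],None,fx=2.3,fy=2.3))
E
```

```text
6.85 [ 549.9 -361.4   99.9] grasp [ 575.8 -193.8   39.5] x [ 0.144  0.931 -0.336] z [ 0.988 -0.152  0.002] q [1.073, 1.408, -0.697, 1.264, -0.319, 1.304, 0.7] F [-0.6 -0.6 -0.4] gap 74.7
```

View pics/s2.png

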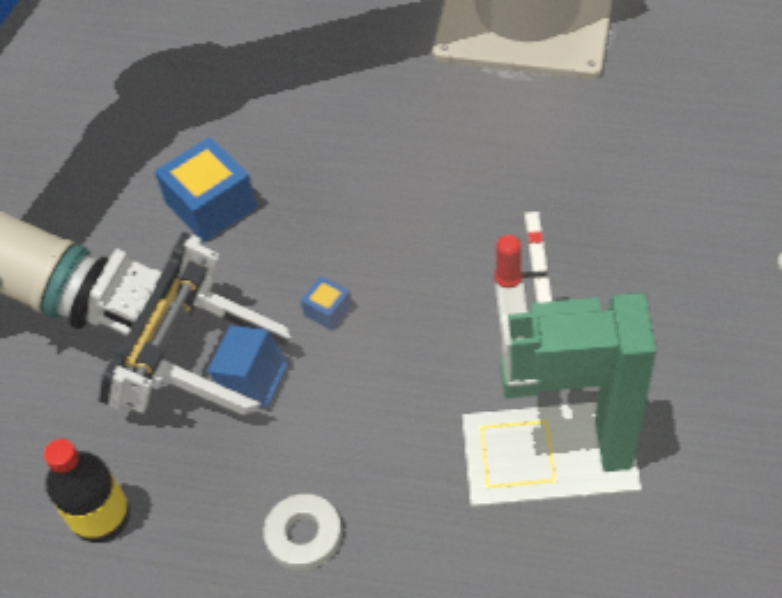

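The pot has rocked down onto its side, with its bottom toward the gripper. I'll back out and look again.

```bash
python3 -m jog '{"rotation":[[0,0,0],[0,0,0],[0,0,0],[0,0,0]],"xyz":[[-2,0,0],[-3,0,0],[-3,0,0],[-2,0.5,0]],"gripper":[8.4,8.4,8.4,8.4]}' >/dev/null
python3 - <<'E'
from kin import *
show(); cv2.imwrite("pics/s3.png",cv2.resize(imaging.grab_frame("scene")[200:300,140:260],None,fx=6,fy=6))
q=sensors.read_state()['joints']
follow(q,[((570,-240,160),(82,60,180)),((570,-195,150),(82,90,180)),((570,-195,90),(82,125,180))])
plan((570,-230,180),toolR(82,70,180))
E
```

```text
7.3 [ 536.5 -452.5  142.1] grasp [ 561.2 -284.7   81.8] x [ 0.137  0.932 -0.335] z [ 0.99  -0.144  0.003] q [1.112, 1.394, -0.68, 1.065, -0.3, 1.543, 0.659] F [ 1.  -0.5 -1.2] gap 84.1
[ 570. -240.  160.] (82, 60, 180) err 0.0 margin 0.61 [0.9, 0.86, -0.53, 1.49, -0.11, 1.06, 0.41]
[ 570. -195.  150.] (82, 90, 180) err 0.0 margin 0.56 [0.43, 0.66, -0.24, 1.72, 0.21, 0.79, -0.05]
[ 570. -195.   90.] (82, 125, 180) err 0.0 margin 0.48 [-0.21, 0.84, 0.25, 1.81, 0.65, 0.73, -0.71]
7 rows; turn/row [-0.0, 0.002, -0.125]
xyz/row [[0.46, 3.83, 0.03], [0.26, 3.85, 0.03], [0.06, 3.86, 0.03], [-0.14, 3.83, 0.03], [-0.33, 3.79, 0.03], [-0.52, 3.72, 0.03], [-0.7, 3.62, 0.03]]
tcp end [ 561.4 -291.   349.1]
```

View pics/s3.png

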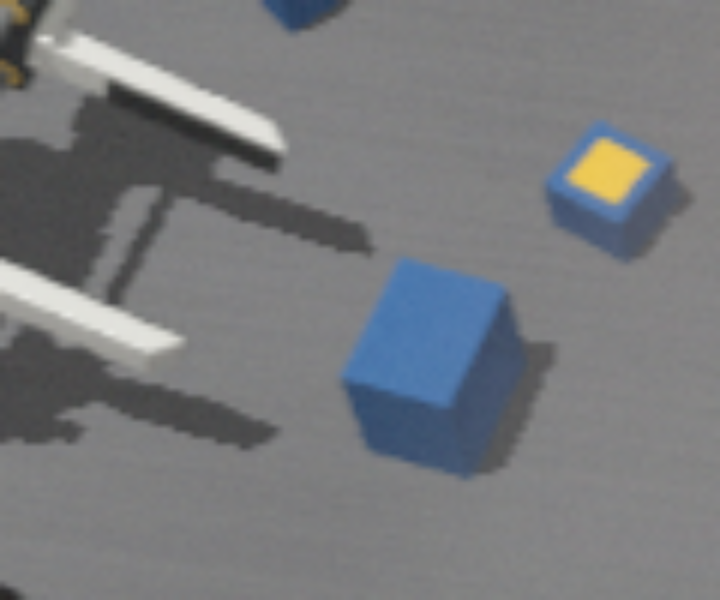

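Run:
```python
from kin import *
m=imaging.camera_model("scene")
c=np.array([(405,259),(510,288),(447,406),(344,381)])/6+[140,200]
w=ray(m,c,56)[:,:2]; print(w.round(1)); print([np.linalg.norm(w[i]-w[(i+1)%4]).round(1) for i in range(4)],w.mean(0).round(1))
for i in range(4): d=w[(i+1)%4]-w[i]; print(np.degrees(np.arctan2(d[1],d[0])).round(1))
```

```text
[[ 544.7 -205.2]
 [ 551.4 -162.4]
 [ 605.3 -173.2]
 [ 600.6 -213.9]]
[np.float64(43.3), np.float64(55.0), np.float64(41.0), np.float64(56.6)] [ 575.5 -188.7]
81.1
-11.4
-96.6
171.1
```

```bash
python3 -m jog '{"rotation":[[0,0,-0.125],[0,0,-0.125],[0,0,-0.125],[0,0,-0.125],[0,0,-0.125],[0,0,-0.125],[0,0,-0.125]],"xyz":[[0.45,3.8,0],[0.25,3.85,0],[0.05,3.85,0],[-0.15,3.85,0],[-0.3,3.8,0],[-0.5,3.7,0],[-0.7,3.6,0]],"gripper":[9.4,9.4,9.4,9.4,9.4,9.4,9.4]}' >/dev/null
python3 - <<'E'
from kin import *
show(); m=imaging.camera_model("wrist");cv2.imwrite("pics/w4.png",imaging.grab_frame("wrist"));print(m)
plan((572,-195,140),toolR(82,100,180))
E
```

```text
8.05 [ 557.1 -287.6  340.9] grasp [ 566.4 -230.1  170.5] x [ 0.052  0.32  -0.946] z [ 0.987 -0.161 -0.001] q [0.774, 0.738, -0.442, 1.588, -0.032, 0.954, 0.282] F [ 0.7 -0.8  0.2] gap 93.9
{'vfov': 71.16372379454766, 'cx': 320.06415480593336, 'cy': 243.93377578102306, 'rvec': array([ 3.05468954, -0.24782076,  0.00946834]), 'tvec': array([-596.29092585,  -91.23942459,  352.53741957])}
4 rows; turn/row [-0.002, 0.002, -0.126]
xyz/row [[1.21, 2.57, -0.04], [1.17, 2.71, -0.03], [1.1, 2.83, -0.03], [1.02, 2.95, -0.03]]
tcp end [ 576.4 -164.   317.3]
```

View pics/w4.png

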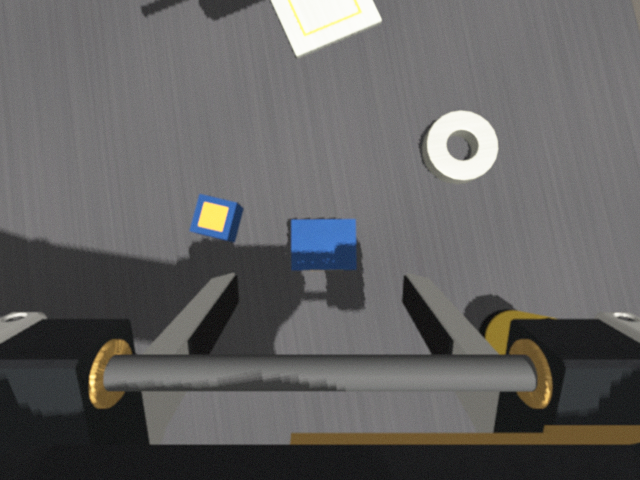

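The wrist view shows the pot lying flat at (324,240), square to the jaws. Its top face measures about 43 x 55 mm at z=56, as it should, with centre (575.5,-188.7) and yaw about 81.5°. Next I'll lean the tool back to pitch 125° above it.

Run:
```python
from kin import *
show()
plan((575.5,-188.5,120),toolR(81.5,125,180))
```

```text
8.1 [ 560.8 -278.2  346.9] grasp [ 570.6 -220.8  176.5] x [ 0.054  0.319 -0.946] z [ 0.989 -0.149  0.006] q [0.763, 0.728, -0.449, 1.59, -0.033, 0.955, 0.278] F [1.  7.1 3.5] gap 93.9
8 rows; turn/row [-0.0, 0.001, -0.117]
xyz/row [[0.93, 2.27, 0.01], [0.9, 2.36, 0.01], [0.87, 2.45, 0.01], [0.82, 2.54, 0.01], [0.77, 2.61, 0.01], [0.7, 2.69, 0.01], [0.63, 2.75, 0.01], [0.55, 2.8, 0.02]]
tcp end [590.8 -86.4 267.4]
```

```bash
python3 -m jog '{"rotation":[[0,0,-0.117],[0,0,-0.117],[0,0,-0.117],[0,0,-0.117],[0,0,-0.117],[0,0,-0.117],[0,0,-0.117],[0,0,-0.117],[0,0,0]],"xyz":[[0.9,2.3,0],[0.9,2.35,0],[0.85,2.45,0],[0.8,2.55,0],[0.75,2.6,0],[0.7,2.7,0],[0.65,2.75,0],[0.55,2.8,0],[0,0,0]],"gripper":[9.4,9.4,9.4,9.4,9.4,9.4,9.4,9.4,9.4]}' >/dev/null
python3 - <<'E'
from kin import *
show()
plan((575.5,-188.5,80),toolR(81.5,125,180))
m=imaging.camera_model("wrist");cv2.imwrite("pics/w5.png",imaging.grab_frame("wrist"))
print(proj(m,[(544.7,-205.2,56),(551.4,-162.4,56),(605.3,-173.2,56),(600.6,-213.9,56)]).round())
E
```

```text
9.0 [589.6 -70.9 267.6] grasp [ 578.  -176.4  122.2] x [-0.064 -0.586 -0.808] z [ 0.991 -0.133  0.017] q [-0.244, 0.8, 0.234, 1.792, 0.654, 0.802, -0.727] F [ 0.3  1.4 -0. ] gap 94.3
2 rows; turn/row [0.001, 0.011, 0.01]
xyz/row [[2.07, 0.57, 0.12], [2.08, 0.55, 0.15]]
tcp end [590.8 -86.4 227.4]
[[277. 246.]
 [272. 202.]
 [360. 205.]
 [356. 246.]]
```

View pics/w5.png

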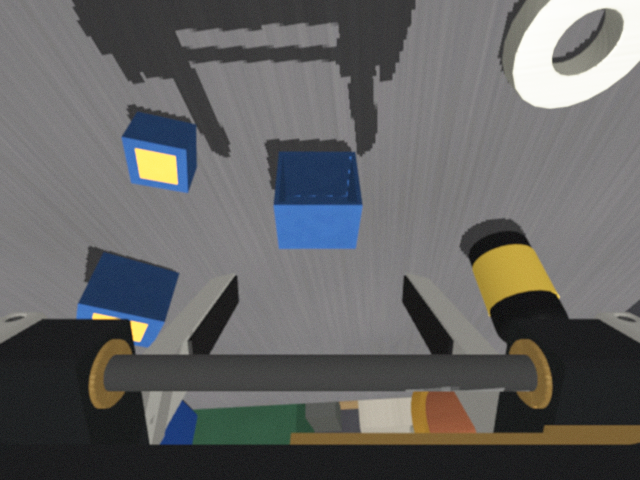

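The wrist view shows the open mouth facing +y at (318,178). The top face corners (278,247) (274,205) (361,205) (357,247) lie within 3 px of the prediction. I'll descend and grip.

```bash
python3 -m jog '{"rotation":[[0,0.011,0.01],[0,0.011,0.01],[0,0,0]],"xyz":[[2.05,0.55,0.1],[2.05,0.55,0.1],[0,0,0]],"gripper":[9.4,9.4,9.4]}' >/dev/null
python3 - <<'E'
from kin import *
show()
plan((575.5,-188.5,30),toolR(81.5,125,180))
E
```

```text
9.35 [589.  -96.9 232. ] grasp [ 573.2 -198.    83.9] x [-0.088 -0.562 -0.823] z [ 0.987 -0.159  0.003] q [-0.19, 0.854, 0.228, 1.794, 0.653, 0.74, -0.728] F [-0.  -0.6  0.4] gap 94.2
2 rows; turn/row [-0.005, -0.002, -0.003]
xyz/row [[1.94, 1.99, -0.0], [1.94, 2.0, 0.0]]
tcp end [590.8 -86.4 177.4]
```

```bash
python3 -m jog '{"rotation":[[-0.005,0,0],[-0.005,0,0],[0,0,0],[0,0,0]],"xyz":[[1.5,1.7,0],[1.5,1.5,0],[0.8,0.7,0],[0,0,0]],"gripper":[9.4,9.4,9.4,9.4]}' >/dev/null
python3 - <<'E'
from kin import *
show()
plan((575.5,-188.5,30),toolR(81.5,125,180))
E
```

```text
9.75 [590.6 -96.4 181.9] grasp [ 574.1 -197.    33.5] x [-0.092 -0.559 -0.824] z [ 0.986 -0.166  0.003] q [-0.197, 0.94, 0.242, 1.791, 0.667, 0.669, -0.787] F [ 0.9 -0.1 -0.1] gap 93.9
1 rows; turn/row [-0.016, -0.008, -0.009]
xyz/row [[-0.2, 1.07, -0.15]]
tcp end [590.8 -86.4 177.4]
```

```bash
python3 -m jog '{"rotation":[[-0.016,-0.008,-0.01],[0,0,0]],"xyz":[[-0.2,1.1,-0.1],[0,0,0]],"gripper":[9.4,9.4]}' >/dev/null
python3 - <<'E'
from kin import *
show()
plan((575.5,-188.5,30),toolR(81.5,125,180))
E
```

```text
9.95 [591.7 -87.3 178.8] grasp [ 576.5 -189.6   31.5] x [-0.084 -0.568 -0.818] z [ 0.989 -0.15   0.002] q [-0.218, 0.948, 0.246, 1.791, 0.675, 0.669, -0.798] F [0.4 0.8 0.1] gap 94.4
1 rows; turn/row [-0.003, 0.001, 0.001]
xyz/row [[0.07, 0.14, -0.1]]
tcp end [590.8 -86.4 177.4]
```

```bash
python3 -m jog '{"rotation":[[0,0,0],[0,0,0],[0,0,0],[0,0,0],[0,0,0]],"xyz":[[0,0,0],[0,0,0],[0,0,0],[0,0,0],[0,0,0]],"gripper":[5.0,5.0,5.0,5.0,5.0]}' 25 >/dev/null;  python3 -c "
from h import *
show()"
python3 -m jog '{"rotation":[[0,0,0],[0,0,0],[0,0,0]],"xyz":[[-2.4,-1.7,0],[-3.3,-2.3,0],[-2.5,-1.5,0]],"gripper":[5.0,5.0,5.0]}' >/dev/null
python3 - <<'E'
from kin import *
show()
follow(sensors.read_state()['joints'],[((590,-150,170),(90,90,180)),((590,-120,130),(97,35,180)),((615,76,40),(97,35,180)),((610,20,120),(97,50,180))])
plan((590,-150,170),toolR(90,90,180))
print(imaging.camera_model("wrist"))
cv2.imwrite("pics/w6.png",imaging.grab_frame("wrist"))
E
```

```text
10.45 [592.4 -87.  181.2] grasp [ 577.7 -189.5   33.9] x [-0.081 -0.569 -0.818] z [ 0.989 -0.149  0.005] q [-0.219, 0.944, 0.247, 1.791, 0.675, 0.67, -0.797] F [-0.6 -0.4 -0.7] gap 57.8
10.75 [590.4 -84.1 277.2] grasp [ 574.2 -186.3  129.9] x [-0.09  -0.568 -0.818] z [ 0.989 -0.148 -0.006] q [-0.202, 0.784, 0.211, 1.774, 0.629, 0.834, -0.675] F [ 0.6 -0.8 -1.3] gap 55.7
[ 590. -150.  170.] (90, 90, 180) err 0.0 margin 0.57 [0.36, 0.64, -0.26, 1.69, 0.21, 0.84, 0.02]
[ 590. -120.  130.] (97, 35, 180) err 0.0 margin 0.57 [0.86, 1.14, -0.68, 1.32, -0.21, 1.32, 0.6]
[615.  76.  40.] (97, 35, 180) err 0.0 margin 0.54 [0.65, 1.23, -0.71, 1.51, -0.27, 0.92, 0.56]
[610.  20. 120.] (97, 50, 180) err 0.0 margin 0.58 [0.61, 0.96, -0.62, 1.57, -0.21, 0.94, 0.43]
5 rows; turn/row [-0.029, -0.01, 0.122]
xyz/row [[-0.96, -2.03, 0.05], [-0.93, -1.91, 0.07], [-0.89, -1.78, 0.09], [-0.83, -1.67, 0.11], [-0.75, -1.56, 0.14]]
tcp end [ 590. -150.  350.]
{'vfov': 71.16372379454766, 'cx': 320.06415480593336, 'cy': 243.93377578102306, 'rvec': array([-2.27154418,  0.16675863,  0.08371561]), 'tvec': array([-595.10288765, -133.78440421,  183.60438155])}
```

View pics/w6.png

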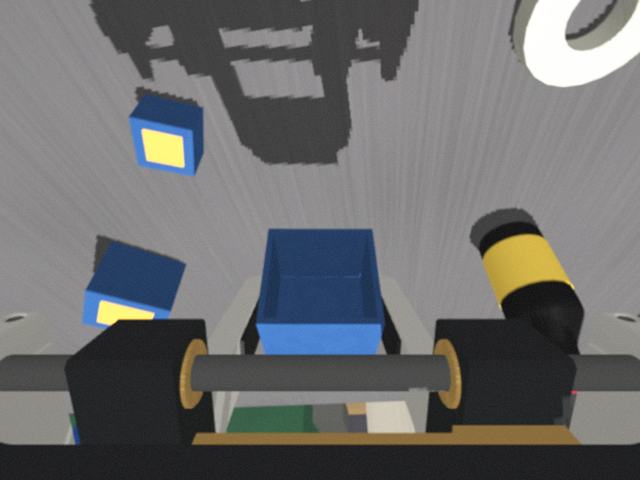

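```bash
python3 -m jog '{"rotation":[[-0.029,-0.01,0.122],[-0.029,-0.01,0.122],[-0.029,-0.01,0.122],[-0.029,-0.01,0.122],[-0.029,-0.01,0.122]],"xyz":[[-0.95,-2.0,0],[-0.95,-1.9,0.1],[-0.9,-1.8,0.1],[-0.85,-1.7,0.1],[-0.75,-1.55,0.15]],"gripper":[5.0,5.0,5.0,5.0,5.0]}' >/dev/null
python3 - <<'E'
from kin import *
show()
plan((590,-130,130),toolR(97,35,180))
E
```

```text
11.3 [ 591.9 -143.5  355.3] grasp [ 592.9 -139.6  175.3] x [ 0.005  0.021 -1.   ] z [1.    0.023 0.006] q [0.367, 0.636, -0.273, 1.683, 0.186, 0.847, 0.046] F [ 0.3  0.6 -2.5] gap 55.8
8 rows; turn/row [-0.011, 0.007, 0.117]
xyz/row [[0.69, -2.0, 0.1], [0.7, -2.06, 0.1], [0.7, -2.13, 0.1], [0.7, -2.2, 0.11], [0.68, -2.26, 0.11], [0.66, -2.33, 0.11], [0.63, -2.39, 0.11], [0.59, -2.45, 0.11]]
tcp end [ 608.  -276.3  233.2]
```

```bash
python3 -m jog '{"rotation":[[-0.011,0.007,0.117],[-0.011,0.007,0.117],[-0.011,0.007,0.117],[-0.011,0.007,0.117],[-0.011,0.007,0.117],[-0.011,0.007,0.117],[-0.011,0.007,0.117],[-0.011,0.007,0.117],[0,0,0]],"xyz":[[0.7,-2,0.1],[0.7,-2.05,0.1],[0.7,-2.1,0.1],[0.7,-2.2,0.1],[0.7,-2.25,0.1],[0.65,-2.3,0.1],[0.65,-2.4,0.1],[0.6,-2.45,0.1],[0,0,0]],"gripper":[5.0,5.0,5.0,5.0,5.0,5,5,5,5]}' >/dev/null
python3 - <<'E'
from kin import *
show()
m=imaging.camera_model("wrist"); cv2.imwrite("pics/w7.png",imaging.grab_frame("wrist")); print(m)
cv2.imwrite("pics/s7.png",cv2.resize(imaging.grab_frame("scene")[150:330,180:400],None,fx=3.4,fy=3.3))
E
```

```text
12.2 [ 603.5 -290.4  223.1] grasp [ 586.7 -141.2  123.8] x [-0.093  0.829 -0.551] z [0.994 0.113 0.002] q [0.876, 1.168, -0.649, 1.283, -0.231, 1.368, 0.63] F [-0.9 -0.2 -2.8] gap 55.7
{'vfov': 71.16372379454766, 'cx': 320.06415480593336, 'cy': 243.93377578102306, 'rvec': array([ 2.40413369,  0.1375219 , -0.04933072]), 'tvec': array([-567.77626523,  -41.2991351 ,  401.14968086])}
```

View pics/w7.png

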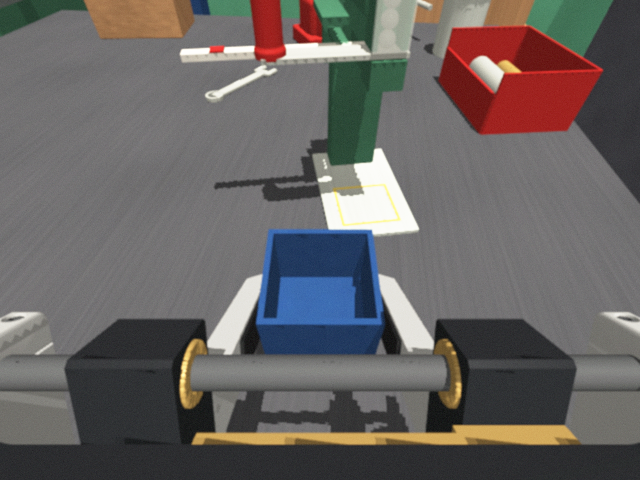

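View pics/s7.png

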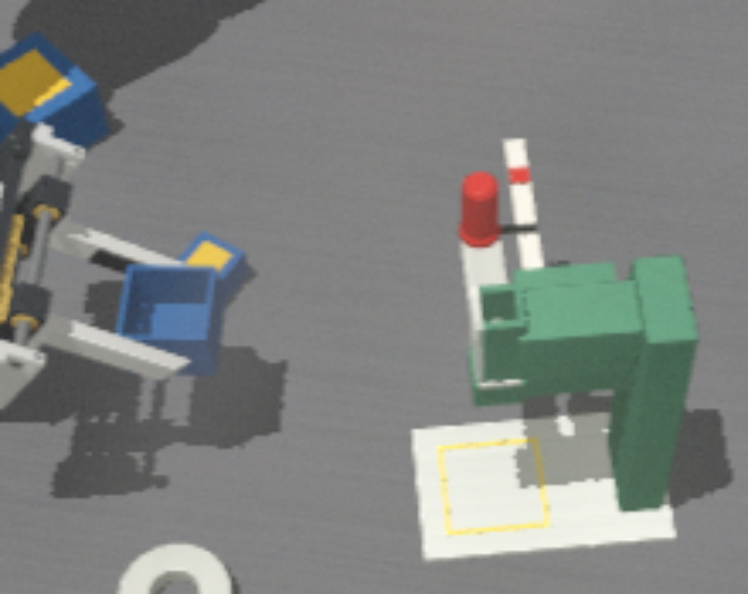

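The pot is mouth-up in the hand: wrist rim corners (268,230) (376,230) (381,320) (258,320). The marked square shows at (335,188)-(399,219). I'll locate both from this view.

Run:
```python
from kin import *
im=cv2.imread("pics/w7.png"); a=cv2.resize(im[140:250,300:430],None,fx=6,fy=5.4,interpolation=cv2.INTER_CUBIC); b=cv2.resize(im[220:360,240:400],None,fx=5,fy=4.2,interpolation=cv2.INTER_CUBIC)
cv2.imwrite("pics/w7a.png",a);cv2.imwrite("pics/w7b.png",b)
```

View pics/w7a.png

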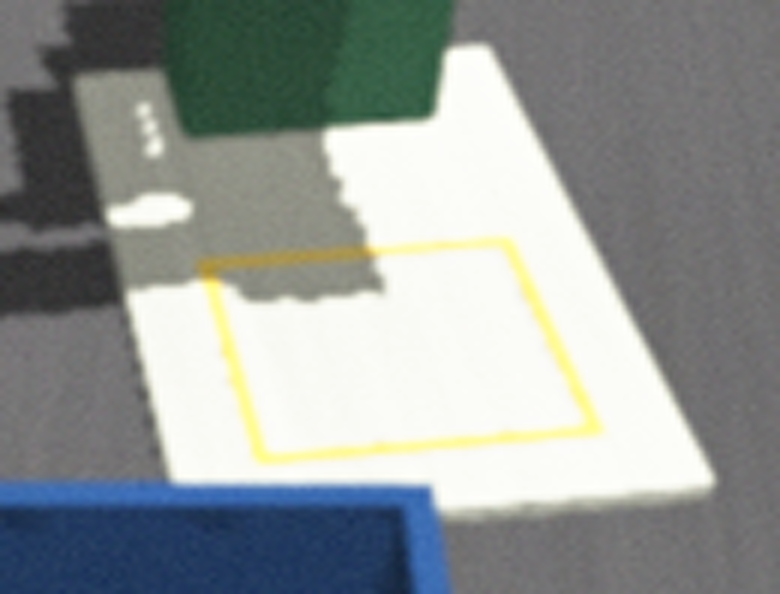

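View pics/w7b.png

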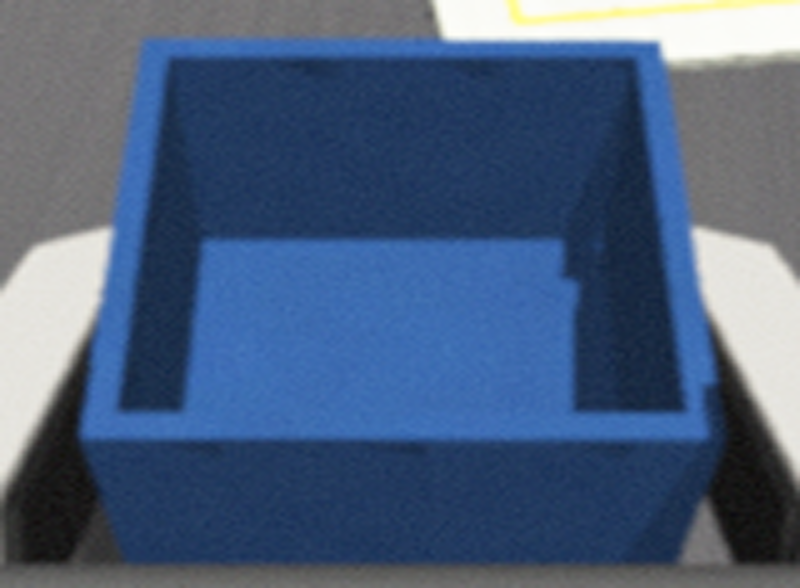

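```bash
cat > inhand.py <<'E'
from kin import *
m={'vfov': 71.16372379454766, 'cx': 320.06415480593336, 'cy': 243.93377578102306, 'rvec': np.array([ 2.40413369,  0.1375219 , -0.04933072]), 'tvec': np.array([-567.77626523,  -41.2991351 ,  401.14968086])}
a=np.array([(200,264),(512,238),(603,432),(262,463)])/[6,5.4]+[300,140]
w=ray(m,a,6)[:,:2]; print("square",w.round(1).tolist(),[np.linalg.norm(w[i]-w[(i+1)%4]).round(1) for i in range(4)],w.mean(0).round(1))
d=w[1]+w[2]-w[0]-w[3]; print("disp -y dir deg",np.degrees(np.arctan2(d[1],d[0])))
# pot: pot x right(jaw), y = heading fwd, z up
u=np.array([(145,38),(660,42),(712,440),(80,440),(203,238),(168,60),(637,60),(686,410),(120,410)])/[5,4.2]+[240,220]
P=np.array([(-28,28,44),(28,28,44),(28,-28,44),(-28,-28,44),(-25,25,3),(-25,25,44),(25,25,44),(25,-25,44),(-25,-25,44)],float)
ok,rv,tv=cv2.solvePnP(P,u,K(m),None)
e=cv2.projectPoints(P,rv,tv,K(m),None)[0].reshape(-1,2)-u; print("pnp res",np.abs(e).max().round(2))
Rc=cv2.Rodrigues(m['rvec'])[0]; Rp=Rc.T@cv2.Rodrigues(rv)[0]; p=Rc.T@(tv.ravel()-m['tvec'])
tp=np.array([603.5,-290.4,223.1]);x=np.array([-.093,.829,-.551]);z=np.array([.994,.113,.002]);Rt=np.c_[x,np.cross(z,x),z]
print("pot origin",p.round(1),"pot z",Rp[:,2].round(3)); print("pot in grasp frame",(Rt.T@(p-tp)-[180,0,0]).round(1),"pot z in tool",(Rt.T@Rp[:,2]).round(3))
E
python3 inhand.py
```

```text
square [[576.9, 99.0], [641.8, 116.3], [657.9, 52.0], [594.1, 35.2]] [np.float64(67.2), np.float64(66.4), np.float64(66.0), np.float64(66.1)] [617.6  75.6]
disp -y dir deg 14.8453098867751
pnp res 7.12
pot origin [ 586.7 -138.5  104.5] pot z [ 0.013 -0.022  1.   ]
pot in grasp frame [ 12.8 -14.7   0.2] pot z in tool [-0.57   0.821  0.013]
```

```bash
cat >> inhand.py <<'E'
print(e.round(1).tolist())
for idx in ([0,1,2,3,5,6,7,8],[0,1,2,3]):
    ok,rv,tv=cv2.solvePnP(P[idx],u[idx],K(m),None,flags=cv2.SOLVEPNP_IPPE if len(idx)==8 or 1 else 0)
    e=cv2.projectPoints(P[idx],rv,tv,K(m),None)[0].reshape(-1,2)-u[idx]
    Rp=Rc.T@cv2.Rodrigues(rv)[0]; p=Rc.T@(tv.ravel()-m['tvec']); print(idx,np.abs(e).max().round(2),p.round(1),Rp[:,2].round(3),(p-(tp+180*x)).round(1), "rim",(p+44*Rp[:,2]).round(1))
E
python3 inhand.py | tail -3
```

```text
[[-2.5, -2.9], [3.1, -2.6], [7.1, 2.4], [-4.2, 1.2], [-2.3, 0.4], [-1.8, -3.8], [2.5, -2.7], [4.1, 2.8], [-3.9, 1.8]]
[0, 1, 2, 3, 5, 6, 7, 8] 151.77 [ 591.8 -181.4  154.5] [-0.077  0.665 -0.742] [  5.  -40.2  30.6] rim [ 588.4 -152.1  121.8]
[0, 1, 2, 3] 151.39 [ 591.8 -181.   154.5] [-0.086  0.664 -0.742] [  5.  -39.9  30.6] rim [ 588.  -151.8  121.8]
```

```bash
cat >> inhand.py <<'E'
print('---')
for zr in (140,143,146,149,152,155):
    w=ray(m,u[:4],zr)[:,:2]; print(zr,[np.linalg.norm(w[i]-w[(i+1)%4]).round(1) for i in range(4)],w.mean(0).round(1),w.round(1).tolist())
E
python3 inhand.py | sed -n '/---/,$p'
```

```text
---
140 [np.float64(56.6), np.float64(57.6), np.float64(54.9), np.float64(58.3)] [ 586.2 -133.5] [[555.0, -107.6], [611.4, -101.8], [616.4, -159.2], [561.9, -165.5]]
143 [np.float64(55.3), np.float64(56.3), np.float64(53.6), np.float64(56.9)] [ 586.5 -135.8] [[556.0, -110.5], [611.1, -104.8], [616.0, -160.9], [562.7, -167.0]]
146 [np.float64(54.0), np.float64(55.0), np.float64(52.4), np.float64(55.6)] [ 586.7 -138.1] [[557.0, -113.3], [610.7, -107.8], [615.6, -162.6], [563.5, -168.6]]
149 [np.float64(52.8), np.float64(53.7), np.float64(51.1), np.float64(54.3)] [ 587.  -140.3] [[557.9, -116.2], [610.4, -110.8], [615.1, -164.3], [564.4, -170.1]]
152 [np.float64(51.5), np.float64(52.4), np.float64(49.9), np.float64(53.0)] [ 587.2 -142.6] [[558.9, -119.1], [610.1, -113.8], [614.7, -166.0], [565.2, -171.7]]
155 [np.float64(50.2), np.float64(51.0), np.float64(48.6), np.float64(51.6)] [ 587.5 -144.9] [[559.9, -121.9], [609.8, -116.8], [614.3, -167.6], [566.0, -173.2]]
```

Run:
```python
from kin import *
show()
plan((617,70,60),toolR(97,35,180))
```

```text
12.3 [ 605.7 -287.4  230.2] grasp [ 589.2 -138.5  130.4] x [-0.092  0.827 -0.555] z [0.993 0.116 0.009] q [0.873, 1.158, -0.654, 1.285, -0.233, 1.367, 0.629] F [-0.5  0.9 -0.8] gap 55.9
6 rows; turn/row [0.001, 0.002, -0.004]
xyz/row [[3.48, 0.97, 0.88], [3.48, 0.99, 0.89], [3.47, 1.0, 0.89], [3.47, 1.01, 0.9], [3.46, 1.03, 0.9], [3.46, 1.04, 0.91]]
tcp end [635.  -76.3 163.2]
```

```bash
python3 -m jog '{"rotation":[[0,0,-0.004],[0,0,-0.004],[0,0,-0.004],[0,0,-0.004],[0,0,-0.004],[0,0,-0.004],[0,0,0]],"xyz":[[3.5,1,0.9],[3.5,1,0.9],[3.5,1,0.9],[3.5,1,0.9],[3.5,1,0.9],[3.3,1,0.9],[0,0,0]],"gripper":[5.0,5.0,5.0,5.0,5.0,5,5]}' >/dev/null
python3 - <<'E'
from kin import *
show()
plan((617,70,40),toolR(97,35,180))
m=imaging.camera_model("wrist"); print(m); cv2.imwrite("pics/w8.png",imaging.grab_frame("wrist"))
cv2.imwrite("pics/s8.png",cv2.resize(imaging.grab_frame("scene")[180:330,220:420],None,fx=4,fy=4,interpolation=cv2.INTER_CUBIC))
E
```

```text
13.0 [642.4 -62.  184.1] grasp [628.4  81.   75.7] x [-0.078  0.794 -0.602] z [0.991 0.126 0.038] q [0.63, 1.159, -0.704, 1.524, -0.301, 0.914, 0.563] F [-1.4  0.7 -0.3] gap 55.8
2 rows; turn/row [0.017, 0.01, 0.018]
xyz/row [[0.68, -2.02, -0.53], [0.66, -2.04, -0.5]]
tcp end [635.  -76.3 143.2]
{'vfov': 71.16372379454766, 'cx': 320.06415480593336, 'cy': 243.93377578102306, 'rvec': array([ 2.46378433,  0.17279174, -0.0063331 ]), 'tvec': array([-636.48162946,   62.69770088,  211.02489938])}
```

View pics/w8.png

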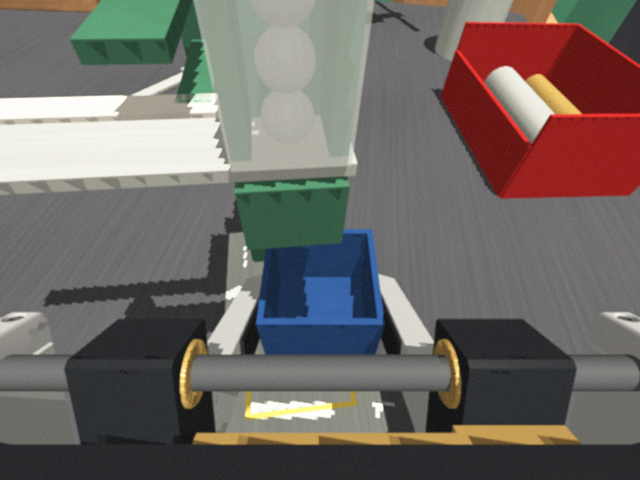

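View pics/s8.png

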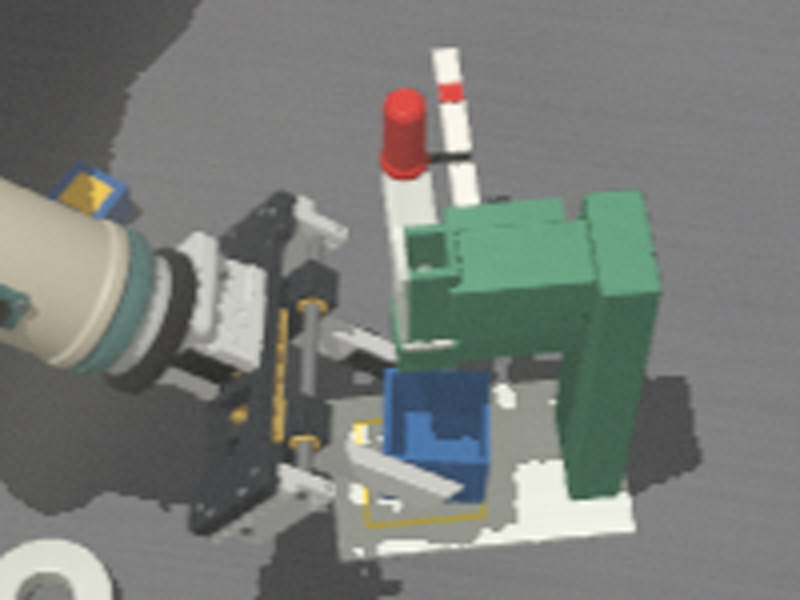

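The pot is over the foot plate, under the tube, and the balls can be seen in the tube at (287,60). It needs to come back toward the robot and down.

```bash
python3 -m jog '{"rotation":[[0.017,0.01,0.018],[0.017,0.01,0.018],[0,0,0]],"xyz":[[0.7,-2,-0.5],[0.7,-2,-0.5],[0,0,0]],"gripper":[5.0,5,5]}' >/dev/null
python3 - <<'E'
from kin import *
show()
plan((617,70,30),toolR(97,35,180))
E
```

```text
13.4 [636.3 -86.4 143.1] grasp [620.1  58.9  38.1] x [-0.09   0.807 -0.583] z [0.994 0.112 0.001] q [0.654, 1.226, -0.68, 1.495, -0.289, 0.939, 0.583] F [-0.3 -0.7 -1.3] gap 56.1
1 rows; turn/row [-0.005, 0.009, 0.012]
xyz/row [[1.39, -0.21, -0.02]]
tcp end [635.  -76.3 133.2]
```

```bash
python3 -m jog '{"rotation":[[-0.005,0.009,0.012],[0,0,0]],"xyz":[[1.1,0.15,-0.1],[0,0,0]],"gripper":[5.0,5]}' >/dev/null
python3 - <<'E'
from kin import *
show()
plan((617,70,30),toolR(97,35,180))
cv2.imwrite("pics/s9.png",cv2.resize(imaging.grab_frame("scene")[240:330,280:400],None,fx=6,fy=6,interpolation=cv2.INTER_CUBIC))
E
```

```text
13.6 [633.5 -78.5 135.8] grasp [615.7  68.1  32.8] x [-0.099  0.814 -0.572] z [ 0.993  0.119 -0.002] q [0.65, 1.241, -0.685, 1.502, -0.291, 0.931, 0.589] F [-0.3  0.2 -1.8] gap 55.8
1 rows; turn/row [-0.003, 0.001, -0.002]
xyz/row [[0.3, -0.1, 0.17]]
tcp end [635.  -76.3 133.2]
```

View pics/s9.png

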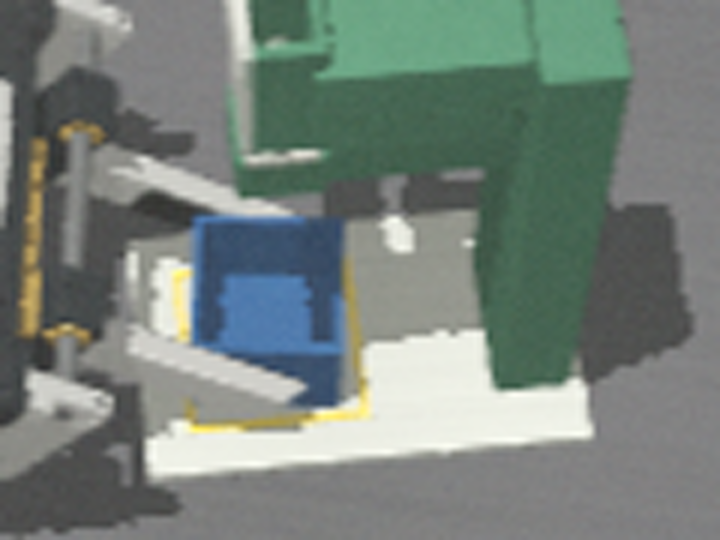

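The scene view shows the pot just above the plate and inside the yellow outline, within a few mm of centre. I'll lower it until it touches.

```bash
python3 -m jog '{"rotation":[[0,0,0],[0,0,0],[0,0,0]],"xyz":[[0.4,-0.3,0.1],[0.15,-0.25,0],[0,0,0]],"gripper":[5.0,5,5]}' >/dev/null
python3 - <<'E'
from kin import *
show()
plan((617,71,26),toolR(97,35,180))
E
```

```text
13.95 [636.3 -77.3 133.6] grasp [619.   70.   31.6] x [-0.096  0.818 -0.567] z [0.993 0.118 0.002] q [0.649, 1.248, -0.689, 1.494, -0.293, 0.933, 0.592] F [ 0.1  0.6 -2.1] gap 55.7
1 rows; turn/row [-0.001, 0.004, -0.008]
xyz/row [[0.42, -0.24, -0.11]]
tcp end [635.  -75.3 129.2]
```

```bash
python3 -m jog '{"rotation":[[0,0,0.008],[0,0,0],[0,0,0]],"xyz":[[0.3,-0.5,-0.2],[0.1,-0.3,0],[0,0,0]],"gripper":[5.0,5,5]}' >/dev/null
python3 - <<'E'
from kin import *
show()
E
```

```text
14.25 [636.4 -78.  130.1] grasp [619.5  71.   30.5] x [-0.094  0.828 -0.553] z [0.993 0.117 0.007] q [0.655, 1.261, -0.696, 1.489, -0.296, 0.937, 0.602] F [-0.1 -0.7 -1.6] gap 56.2
```

```bash
python3 -m jog '{"rotation":[[0,0,-0.02],[0,0,0],[0,0,0]],"xyz":[[0.3,-0.4,-0.2],[0.2,-0.3,0],[0.15,-0.2,0]],"gripper":[5.0,5,5]}' >/dev/null
python3 - <<'E'
from kin import *
show()
E
```

```text
14.55 [636.6 -76.6 128.8] grasp [620.2  72.1  28.6] x [-0.091  0.826 -0.556] z [0.993 0.117 0.011] q [0.653, 1.261, -0.696, 1.492, -0.295, 0.929, 0.605] F [-2.5 -4.3  7.6] gap 56.1
```

```bash
python3 -m jog '{"rotation":[[0,0,0],[0,0,0],[0,0,0],[0,0,0]],"xyz":[[0,0,0],[0,0,0],[0,0,0],[0,0,0]],"gripper":[7.6,7.6,7.6,7.6]}' >/dev/null
python3 - <<'E'
from kin import *
show()
m=imaging.camera_model("wrist"); print(m); cv2.imwrite("pics/w10.png",imaging.grab_frame("wrist"))
cv2.imwrite("pics/s10.png",cv2.resize(imaging.grab_frame("scene")[240:330,280:400],None,fx=6,fy=6,interpolation=cv2.INTER_CUBIC))
E
```

```text
14.95 [636.7 -75.9 128.2] grasp [620.4  72.8  28. ] x [-0.091  0.826 -0.557] z [0.993 0.117 0.011] q [0.652, 1.262, -0.696, 1.492, -0.295, 0.927, 0.605] F [ 0.1 -0.9 -0.8] gap 76.0
{'vfov': 71.16372379454766, 'cx': 320.06415480593336, 'cy': 243.93377578102306, 'rvec': array([ 2.4099773 ,  0.14727569, -0.03895474]), 'tvec': array([-625.38051572,   43.28438976,  187.29501835])}
```

View pics/w10.png

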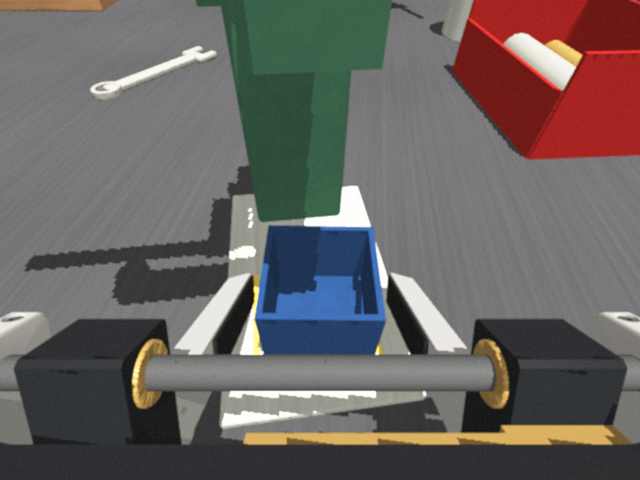

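View pics/s10.png

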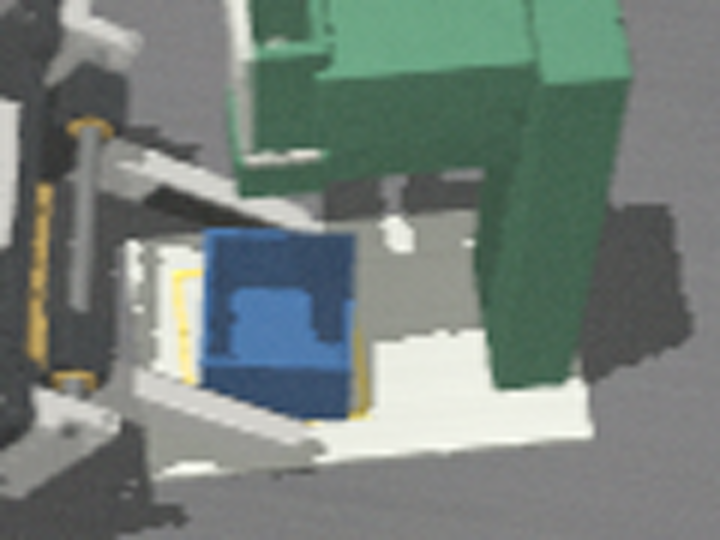

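Run:
```python
from kin import *
m=imaging.camera_model("scene")
w=ray(m,np.array([(205,230),(355,234),(352,366),(204,364)])/6+[280,240],50)[:,:2]; print(w.round(1).tolist(),w.mean(0).round(1),[np.linalg.norm(w[i]-w[(i+1)%4]).round(1) for i in range(4)])
y=ray(m,np.array([(178,273),(347,262),(370,412),(190,430)])/6+[280,240],6)[:,:2];print("square",y.mean(0).round(1),y.round(1).tolist())
mw={'vfov': 71.16372379454766, 'cx': 320.06415480593336, 'cy': 243.93377578102306, 'rvec': np.array([ 2.4099773 ,  0.14727569, -0.03895474]), 'tvec': np.array([-625.38051572,   43.28438976,  187.29501835])}
w=ray(mw,[(268,227),(375,227),(382,320),(258,320)],50)[:,:2]; print("wrist",w.round(1).tolist(),w.mean(0).round(1),[np.linalg.norm(w[i]-w[(i+1)%4]).round(1) for i in range(4)])
```

```text
[[595.3, 50.3], [588.7, 105.4], [642.5, 111.2], [649.8, 58.3]] [619.1  81.3] [np.float64(55.5), np.float64(54.2), np.float64(53.4), np.float64(55.0)]
square [615.8  78.7] [[591.6, 39.3], [577.2, 102.5], [638.6, 119.1], [655.9, 53.9]]
wrist [[589.5, 101.7], [645.6, 109.0], [649.0, 54.1], [597.3, 47.7]] [620.4  78.1] [np.float64(56.5), np.float64(55.0), np.float64(52.1), np.float64(54.6)]
```

The pot stands flat: rim sides measure about 55 mm at z=50, and it's 4 mm off the square's centre in both views. I'll back straight out.

```bash
python3 -m jog '{"rotation":[[0,0,0],[0,0,0],[0,0,0],[0,0,0],[0,0,0],[0,0,0]],"xyz":[[-1.5,0,0],[-2.5,0,0],[-3,0,0],[-3,0,0],[-3,0,0],[-2,0,0]],"gripper":[7.8,7.8,7.8,7.8,7.8,7.8]}' >/dev/null
python3 - <<'E'
from kin import *
show()
cv2.imwrite("pics/s11.png",cv2.resize(imaging.grab_frame("scene")[160:330,200:420],None,fx=3.5,fy=3.5,interpolation=cv2.INTER_CUBIC))
q=sensors.read_state()['joints']
g=np.array([616.2,75.9]); a=np.radians(104.7); ex=np.array([np.cos(a),np.sin(a)]); ey=np.array([-ex[1],ex[0]])
kn=g+95*ey; mk=g+140*ey; print("knob",kn,"mark",mk)
for az in (104.7+0,):
  for roll in (0,90,180,-90):
    o=iks((*kn,204),toolR(az,90,roll),10); print(roll,[(round(t[0],2),t[1].round(2).tolist()) for t in o[:1]])
    o=iks((*mk,204),toolR(az,90,roll),10); print(roll,[(round(t[0],2),t[1].round(2).tolist()) for t in o[:1]])
for roll in (90,180): follow(q,[((580,-70,260),(104.7,90,roll)),((*kn,290),(104.7,90,roll)),((*kn,205),(104.7,90,roll)),((*mk,205),(104.7,90,roll))])
E
```

```text
15.65 [ 650.2 -205.2  215.3] grasp [632.9 -56.5 115.3] x [-0.096  0.826 -0.555] z [0.993 0.121 0.008] q [0.759, 1.179, -0.672, 1.299, -0.265, 1.259, 0.574] F [0.2 0.5 0.5] gap 78.1
knob [524.30956349  51.79299526] mark [480.78251461  40.37388776]
0 [(np.float64(0.35), [-0.57, 0.55, 0.64, 1.9, -0.44, 0.84, -2.59])]
0 [(np.float64(0.3), [-0.54, 0.47, 0.57, 2.01, -0.37, 0.76, -2.64])]
90 []
90 []
180 []
180 []
-90 [(np.float64(0.59), [0.29, 0.55, -0.66, 1.87, 0.44, 0.87, -1.9])]
-90 [(np.float64(0.49), [0.34, 0.49, -0.68, 1.98, 0.43, 0.81, -1.9])]
[580. -70. 260.] (104.7, 90, 90) err 0.0 margin 0.35 [0.61, 0.63, -0.9, 1.65, 0.54, 1.13, 1.4]
[524.  52. 290.] (104.7, 90, 90) err 0.0 margin 0.3 [0.47, 0.52, -0.95, 1.76, 0.46, 1.11, 1.2]
[524.  52. 205.] (104.7, 90, 90) err 0.0 margin 0.34 [0.41, 0.61, -0.87, 1.87, 0.57, 0.94, 1.1]
[481.  40. 205.] (104.7, 90, 90) err 0.0 margin 0.36 [0.46, 0.55, -0.89, 1.98, 0.56, 0.88, 1.1]
[580. -70. 260.] (104.7, 90, 180) err 0.0 margin 0.63 [0.33, 0.52, -0.4, 1.66, 0.23, 1.01, 0.11]
[524.  52. 290.] (104.7, 90, 180) err 0.0 margin 0.71 [0.16, 0.41, -0.44, 1.76, 0.2, 1.02, -0.1]
[524.  52. 205.] (104.7, 90, 180) err 0.0 margin 0.59 [0.13, 0.5, -0.41, 1.87, 0.26, 0.82, -0.16]
[481.  40. 205.] (104.7, 90, 180) err 0.0 margin 0.48 [0.16, 0.44, -0.42, 1.99, 0.25, 0.76, -0.15]
```

View pics/s11.png

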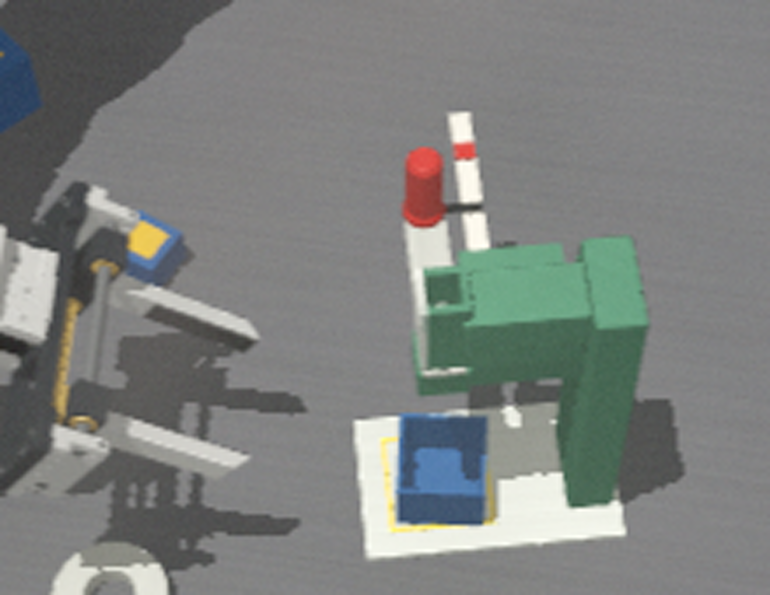

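The scene view shows the pot mouth-up inside the yellow outline with the gripper clear and the gate shut. Next is the knob, top-down, with the jaws along the pull direction.

Run:
```python
from kin import *
show()
plan((575,-60,290),toolR(104.7,90,180))
```

```text
15.7 [ 651.  -208.3  216.7] grasp [634.6 -59.8 116.3] x [-0.091  0.825 -0.558] z [0.993 0.117 0.01 ] q [0.762, 1.177, -0.671, 1.294, -0.265, 1.26, 0.574] F [ 1.3 -2.8  1.4] gap 78.5
9 rows; turn/row [-0.014, 0.009, -0.108]
xyz/row [[-0.91, 3.6, -0.5], [-1.08, 3.49, -0.48], [-1.23, 3.36, -0.47], [-1.37, 3.21, -0.47], [-1.5, 3.06, -0.46], [-1.6, 2.88, -0.47], [-1.69, 2.7, -0.47], [-1.76, 2.51, -0.48], [-1.8, 2.32, -0.49]]
tcp end [575. -60. 470.]
```

```bash
python3 -m jog '{"rotation":[[-0.014,0.009,-0.108],[-0.014,0.009,-0.108],[-0.014,0.009,-0.108],[-0.014,0.009,-0.108],[-0.014,0.009,-0.108],[-0.014,0.009,-0.108],[-0.014,0.009,-0.108],[-0.014,0.009,-0.108],[-0.014,0.009,-0.108],[0,0,0]],"xyz":[[-0.9,3.6,-0.5],[-1.1,3.5,-0.5],[-1.25,3.35,-0.5],[-1.4,3.2,-0.5],[-1.5,3.05,-0.5],[-1.6,2.9,-0.5],[-1.7,2.7,-0.5],[-1.75,2.5,-0.5],[-1.8,2.3,-0.5],[0,0,0]],"gripper":[7.6,7.6,7.6,7.6,7.6,7.6,7.6,7.6,7.6,7.6]}' >/dev/null
python3 - <<'E'
from kin import *
show()
plan((524.3,51.8,270),toolR(104.7,90,180))
E
```

```text
16.7 [568.5 -57.1 472. ] grasp [568.6 -61.6 292. ] x [ 0.    -0.025 -1.   ] z [ 0.967  0.254 -0.006] q [0.301, 0.466, -0.39, 1.648, 0.224, 1.07, 0.097] F [ 0.4  1.4 -0.1] gap 75.8
3 rows; turn/row [0.0, -0.002, 0.008]
xyz/row [[0.64, 3.9, -0.5], [0.67, 3.9, -0.5], [0.7, 3.89, -0.5]]
tcp end [524.3  51.8 450. ]
```

```bash
python3 -m jog '{"rotation":[[0,0,0.008],[0,0,0.008],[0,0,0.008],[0,0,0]],"xyz":[[0.5,3.9,-0.5],[0.5,3.9,-0.5],[0.5,3.7,-0.5],[0,0,0]],"gripper":[7.6,7.6,7.6,7.6]}' >/dev/null
python3 - <<'E'
from kin import *
show()
m=imaging.camera_model("wrist");im=imaging.grab_frame("wrist"); cv2.imwrite("pics/w12.png",im)
print("pred",proj(m,[(524.3,51.8,224),(524.3,51.8,182)]).round())
hsv=cv2.cvtColor(im,cv2.COLOR_BGR2HSV); r=cv2.inRange(hsv,(0,130,60),(8,255,255))|cv2.inRange(hsv,(172,130,60),(180,255,255))
N,l,s,c=cv2.connectedComponentsWithStats(r)
for i in range(1,N):
    if s[i,4]>300: print(s[i],c[i].round(),ray(m,c[i],224).round(1))
E
```

```text
17.1 [524.3  48.8 451.5] grasp [522.2  49.7 271.5] x [-0.011  0.005 -1.   ] z [ 0.969  0.247 -0.01 ] q [0.152, 0.425, -0.424, 1.787, 0.196, 0.983, -0.1] F [ 0.2 -0.6 -0.1] gap 75.7
pred [[324. 272.]
 [324. 254.]]
[ 587    0   53  101 4307] [618.  53.] [[650.  215.7 224. ]]
[ 309  235   33   51 1357] [325. 261.] [[522.9  59.4 224. ]]
```

View pics/w12.png

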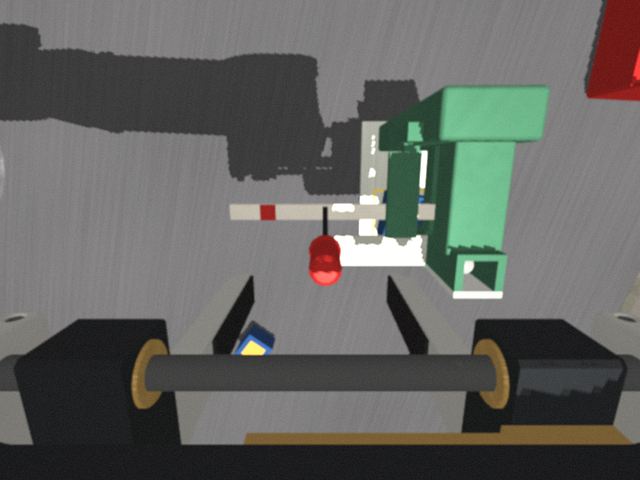

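The knob's top shows at (325,270) against a predicted (324,272), centred between the fingers, and the rail runs parallel to the jaws. I'll descend.

```bash
python3 -m jog '{"rotation":[[0,0.006,0],[0,0.005,0],[0,0,0],[0,0,0]],"xyz":[[2.2,0.1,0.1],[2.2,0.1,0],[1.6,0,0],[0,0,0]],"gripper":[7.6,7.6,7.6,7.6]}' >/dev/null
python3 - <<'E'
from kin import *
show()
plan((524.3,51.8,207),toolR(104.7,90,180))
E
```

```text
17.55 [528.   39.  386.4] grasp [523.5  39.2 206.5] x [-0.025  0.001 -1.   ] z [ 0.973  0.23  -0.025] q [0.14, 0.508, -0.391, 1.855, 0.241, 0.851, -0.138] F [-0.6 -0.6  0.5] gap 76.3
1 rows; turn/row [-0.024, -0.024, -0.007]
xyz/row [[-0.05, 1.33, -0.07]]
tcp end [524.3  51.8 387. ]
```

```bash
python3 -m jog '{"rotation":[[-0.024,-0.024,0],[0,0,0]],"xyz":[[0,1.3,0],[0,0,0]],"gripper":[7.6,7.6]}' >/dev/null
python3 - <<'E'
from kin import *
show()
plan((524.3,51.8,207),toolR(104.7,90,180))
E
```

```text
17.75 [526.5  47.9 385.5] grasp [525.8  49.2 205.5] x [-0.004  0.007 -1.   ] z [ 0.969  0.248 -0.002] q [0.13, 0.504, -0.397, 1.868, 0.248, 0.821, -0.143] F [-0.4  0.4  0.4] gap 76.0
1 rows; turn/row [-0.006, -0.002, -0.008]
xyz/row [[-0.15, 0.43, -0.12]]
tcp end [524.3  51.8 387. ]
```

```bash
python3 -m jog '{"rotation":[[-0.006,0,-0.008],[0,0,0]],"xyz":[[-0.1,0.4,-0.1],[0,0,0]],"gripper":[7.6,7.6]}' >/dev/null
python3 - <<'E'
from kin import *
show()
m=imaging.camera_model("wrist");im=imaging.grab_frame("wrist"); cv2.imwrite("pics/w13.png",im)
plan((524.3,51.8,207),toolR(104.7,90,180))
E
```

```text
17.95 [525.6  49.1 387.1] grasp [525.3  48.8 207.1] x [-0.002 -0.002 -1.   ] z [ 0.968  0.25  -0.002] q [0.122, 0.5, -0.393, 1.869, 0.255, 0.824, -0.15] F [-0.  -0.4 -0.3] gap 76.2
1 rows; turn/row [-0.005, -0.002, 0.002]
xyz/row [[0.0, 0.35, -0.06]]
tcp end [524.3  51.8 387. ]
```

View pics/w13.png

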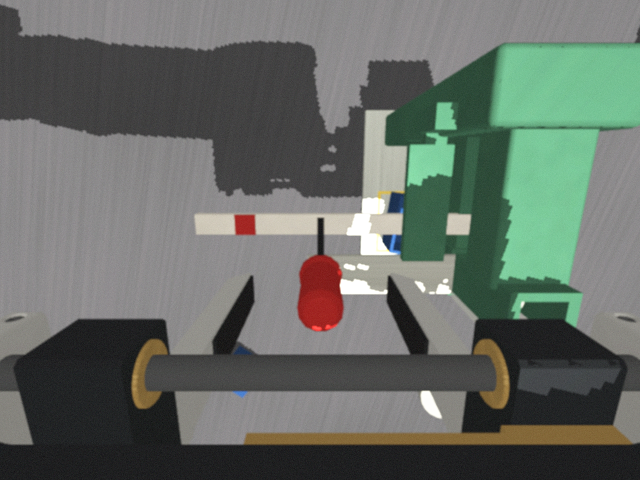

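The knob sits between the fingers at (320,305). I'll close on it with a 3 mm sideways correction.

```bash
python3 -m jog '{"rotation":[[0,0,0],[0,0,0],[0,0,0],[0,0,0],[0,0,0],[0,0,0],[0,0,0],[0,0,0]],"xyz":[[0,0.35,0],[0,0,0],[0,0,0],[0,0,0],[0,0,0],[0,0,0],[0,0,0],[0,0,0]],"gripper":[7,4,1.6,1.6,1.6,1.6,1.6,1.6]}' 30 >/dev/null
python3 - <<'E'
from kin import *
show()
E
```

```text
18.8 [525.   51.6 387.8] grasp [524.8  51.  207.8] x [-0.001 -0.003 -1.   ] z [ 0.969  0.248 -0.002] q [0.116, 0.498, -0.392, 1.869, 0.255, 0.825, -0.157] F [-0.5 -1.   1.2] gap 21.6
```

```bash
python3 -m jog '{"rotation":[[0,0,0],[0,0,0],[0,0,0],[0,0,0],[0,0,0]],"xyz":[[0,0,-0.8],[0,0,-0.9],[0,0,-0.9],[0,0,-0.9],[0,0,-0.5]],"gripper":[1.6,1.6,1.6,1.6,1.6]}' 40 >/dev/null
python3 - <<'E'
from kin import *
show()
E
```

```text
19.3 [487.7  41.8 387.8] grasp [490.   42.  207.8] x [ 0.013  0.002 -1.   ] z [0.969 0.248 0.013] q [0.143, 0.444, -0.4, 1.972, 0.248, 0.759, -0.15] F [ 7.9  1.4 -6.7] gap 21.4
```

```bash
python3 -m jog '{"rotation":[[0,0,0],[0,0,0]],"xyz":[[0,0,-0.7],[0,0,-0.4]],"gripper":[1.6,1.6]}' 40 >/dev/null
python3 - <<'E'
from kin import *
show()
im=imaging.grab_frame("scene"); cv2.imwrite("pics/s14.png",cv2.resize(im[160:330,220:420],None,fx=3.9,fy=3.5,interpolation=cv2.INTER_CUBIC))
cv2.imwrite("pics/w14.png",imaging.grab_frame("wrist")); show()
E
```

```text
19.5 [477.8  39.1 387.8] grasp [481.4  39.8 207.9] x [ 0.02   0.004 -1.   ] z [0.968 0.248 0.02 ] q [0.152, 0.429, -0.403, 2.0, 0.246, 0.738, -0.148] F [ 9.7  2.2 -7.8] gap 21.2
19.6 [477.8  39.1 387.8] grasp [481.4  39.8 207.9] x [ 0.02   0.004 -1.   ] z [0.968 0.248 0.02 ] q [0.151, 0.429, -0.403, 2.0, 0.246, 0.738, -0.148] F [ 8.5  1.4 -6.8] gap 21.4
```

View pics/s14.png

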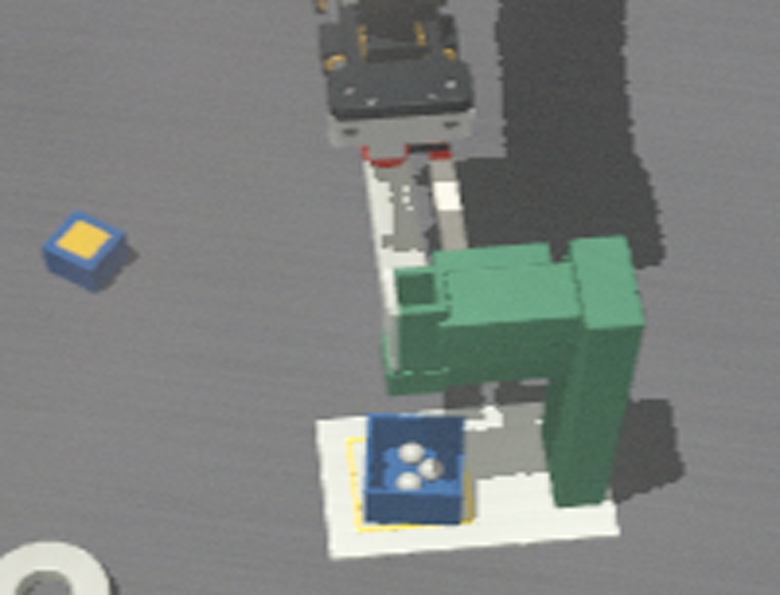

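View pics/w14.png

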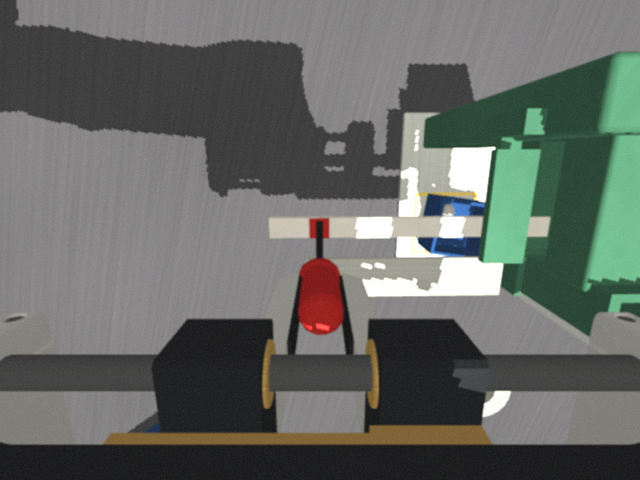

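All three balls are in the pot (scene (411,452), (432,467), (408,482)), and the wrist view shows the pointer on the red mark at (319,228). I'll hold still for a while and confirm nothing drifts.

Run:
```python
from kin import *
for i in range(10): im=imaging.grab_frame("wrist")
show(); print(np.abs(sensors.read_state()['dq']).max())
cv2.imwrite("pics/w15.png",im[180:360,220:560])
im=imaging.grab_frame("scene"); cv2.imwrite("pics/s15.png",cv2.resize(im[240:330,280:400],None,fx=5,fy=5,interpolation=cv2.INTER_CUBIC))
```

```text
20.1 [478.3  39.2 387.8] grasp [481.9  39.9 207.9] x [ 0.02   0.004 -1.   ] z [0.968 0.248 0.02 ] q [0.151, 0.43, -0.403, 1.999, 0.246, 0.738, -0.148] F [ 9.   1.3 -6.1] gap 21.2
0.0014869169323463848
```

View pics/w15.png

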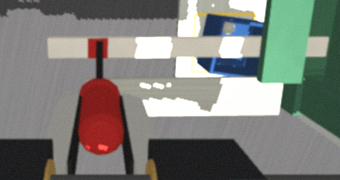

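View pics/s15.png

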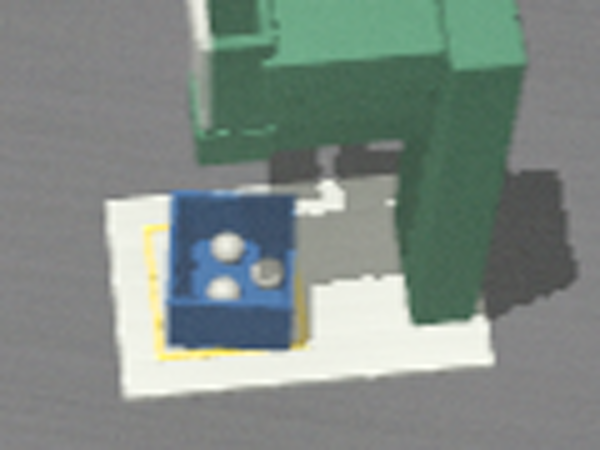

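The hold is steady, with the pointer on the mark at (98,47) in the crop and the three balls at rest in the upright pot. I'm handing the job in.

```bash
python3 -c "
from rig import job
print(job.sign_off())"
```

```text
the job is handed in; nothing more can be done
None
```

The job is handed in at about 20 s of the 58 s allowed. In the last pictures the pot stands mouth-up on the yellow square with all three balls in it, and the gripper is holding the knob at the red mark. The sign-off gave no verdict.

**How it was done:** I laid the middle-sized pot on its side, regripped it with the tool leaned back 35°, and turned it mouth-up. I set it on the square from the dispenser's open -x side, then gripped the knob from above and pulled it out.

**Last checks:**
- **Pot:** about 4 mm off the square's centre in both the scene and wrist views (14 mm allowed). It was standing flat, with the rim sides measuring 52–56 mm at the expected height.
- **Gate:** the knob moved about 44–45 mm, the pointer was on the red mark, and the wrist force was about 9 N sideways. It crept about 0.5 mm in the last 0.5 s with the arm at rest.
- **Bystanders:** I never moved close to the oil, the bearing or the wrench, but I did not measure their positions again at the end.

**What disagreed:** the top and scene cameras differed by about 5 mm on the dispenser's position. The wrist view fell in between, so I used the average. The fit of the pot's position in the hand was poor (7 pixels off), so I lowered it until it touched the plate.

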